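Tare the rinsed sample cup on the field balance

TASK

The rinsed blue cup is standing mouth-down on the black draining mat. Turn it over, stand it gently (not dropped) mouth-up on the middle of the balance's round steel pan without overloading the balance, let go, and then press the green tare button fully down and release it. You can lay the cup on its side on the two-rail rest to change your grip; leave all the other loose things where they are.

Things in the scene. Friction and masses are not known exactly. Their poses are not given: they have to be found in the camera images.
- cup_center (a point): Centre (on the axis, half-way up) of the blue plastic cup: straight, round, no handle, 54 mm diameter, 84 mm tall, 3 mm wall, 60-130 g, a thin white band 12 to 15 mm from its rim. Starts mouth-down on the draining mat at one of two places; a white jar stands at the other. +z points from its mouth to its closed base: up at the start, down at the end. Mouth and base are 42 mm from this point.
- rest_seat (a point): Two-rail rest, fixed: grey base plate 70 x 130 x 8 mm and two steel rails, 8 mm thick, 126 mm long, centres 32 mm apart and 45 mm above the table. A cup laid on its side along the rails lies between them without rolling. This point, half-way along, 71.5 mm above the table, is where the centre of a cup lying there comes to be. y runs along the rails, x across, z up.
- pan_top (a point): Centre of the upper face of the balance's round steel pan, 124 mm in diameter, 72 mm above the table. The balance is fixed to the table: a white housing 200 x 190 mm, its top 54 mm above the table. z up, x towards the balance's back.
- pan (a joint): How far the pan is pressed down, m; near 0 when empty. It stands on a spring, about 2 N per mm after a preload of about 0.6 N; the cup's weight sinks it less than 1 mm. Above 0.007 (some 15 N: pushing hard) the balance is overloaded.
- tare_top (a point): Centre of the upper face of the green round tare button, 24 mm in diameter, on top of the balance housing near its front right corner. It is pressed straight down. About 105 mm in front of the pan's centre and 45 mm to the right of it.
- tare (a joint): Travel of the tare button, m: 0 up, 0.006 fully down, which takes about 4 N. It springs back by itself.
- jar_mid (a point): Centre of the white jar on the draining mat, to be left alone: 48 mm diameter, 65 mm tall.
- amber_mid (a point): Centre of the amber bottle, to be left alone: 44 mm diameter, 100 mm tall.
- can_mid (a point): Centre of the red can, to be left alone: 66 mm diameter, 115 mm tall.
- vial_mid (a point): Centre of the small green vial with a blue cap, to be left alone: 26 mm diameter, 60 mm tall.
- block_mid (a point): Centre of the orange box lying near the robot, to be left alone: 50 x 90 x 30 mm.
- mat: The black rubber draining mat, fixed: 150 x 290 mm, 4 mm thick; origin at the centre of its underside, long side along y. The cup and the jar stand on it about 130 mm apart.
Not all that is in view belongs to the job. Leave any pink, purple or turquoise look-alike of the part that bears cup_center alone.

How it is judged:
By the outcome, as a careful person would: the job done as asked, in the order asked, and still so for the second after the job is handed in, with the robot touching nothing.
It also fails if it takes over 58 s, if anything falls off the work surface, if the arm or the gripper's body presses on something with over 40 N, if the wrist force passes 120 N, or if a joint passes its speed limit or range.

ROBOT

A 7-joint arm with a two-finger parallel gripper is mounted at the origin on the work surface. World frame = base frame: x ahead of the robot, y to its left, z up, the work surface at z = 0. Lengths are in mm, angles in rad, forces in N, time in s.
With the tool pointing down it reaches from about 425 to 950 mm from the base axis. Payload 4.7 kg.
Tool frame: the origin (TCP) lies where the fingers leave the gripper's body, on its centre line; the fingertips stand 70 mm ahead of it and the grasp point (between the pads) lies 51 mm ahead of it; z points along the fingers, y is the direction in which the jaws open and shut (so a half turn about z gives the same grasp; the last joint's range is limited). The gripper opens to 87 mm and grips with 3 to 60 N. Pads are 19 mm wide; open, the fingers measure 117 mm over their backs; the gripper's body (75 mm by 190 mm) begins 51 mm behind the grasp point.
Start: joints at [-1.16, 0.469, -0.049, 1.532, 0.024, 1.141, -0.082], TCP at [287.351, 610.796, 292.273] pointing down, gripper open.
Joint ranges: [-2.59, 2.59], [-0.33, 1.99], [-1.39, 1.29], [0.1, 2.45], [-1.04, 4.18], [0.21, 1.99], [-2.66, 2.66]. Speed limits (rad/s): [2.57, 2.57, 3.14, 3.14, 3.14, 3.14, 3.14].

INTERFACE

Orientations are given as a 3x3 rotation matrix whose columns are the frame's x, y, z axes.
In Python, from bench import robot gives the robot as it stands.
- The arm moves only by the tool jog_arm, never from a script. Its arguments are lists of equal length, an entry for each row: "jaw": the opening, from -1 (shut) to 1 (fully open); "slide": the shift along the world's x, y, z in units of 40 mm (1.0 is 40 mm), a list of three; "spin": the turn about the world's z in rad. A call has 1 to 5 rows; each row shifts and turns the commanded pose from where the row before left it; what a row does not reach is not made up. A row lasts 1/8 s, in which the tool goes at most 62.5 mm and 10.7 degrees, less where a joint would pass 70% of its speed; a pose out of reach is approached as far as the arm can. A call is refused whole if a number of a shift passes 1 or a number of a turn 0.188, either way. A call with a gripper value outside its range is refused whole. The fingers move at their own pace and stop on an object; "squeeze" is the grip in N (left out, the last holds). Time passes only in rows, so rows that do not move let the fingers close. It gives the time, the measured TCP pose, the force and the opening at its end, in the units of the state.
- robot.state(): the state, without advancing time (a new reading comes with each control period).
- robot.camera(name): name is "side" or "top" or "wrist"; returns a dict with "color" (400x640x3 uint8, red, green, blue), "range_z" (400x640 float32, mm along the optical axis (not along the pixel's ray), 0 where there is no reading), "intrinsics" (3x3 intrinsics, pixels), "dist" ([k1, k2, p1, p2, k3] as OpenCV has them; the pictures are not rectified), "xyz" and "attitude" of the camera in the world; the wrist camera has in their place "tool_from_camera" (4x4, takes a point from camera to tool coordinates, whose origin is the TCP and whose axes are the flange's). Camera axes: x right, y up, looking along -z (the intrinsics and any distortion apply to the point x, -y, -z); pixel columns grow to the right and rows downward; lengths in mm; the calibration is good to about 2 mm. A picture is of the moment at which its call begins: read the wrist's pose just before it.
- robot.close_job(): hands the job in, once; it reports no verdict.
Trained networks look in a picture, given as the dict that the camera call returned (one of the last four; its "shot" number tells which), for a name from the list of things; names that differ only in an ending like _2 or _b are one class to them, and where a whole thing is asked for, a point or a joint stands for the part that bears it (a point fixed in the world has none). Each returns a list of dicts, best first, with "p" (0 to 1); they miss things now and then, are a little off and sometimes report something else, mostly with a low value. They report only what shows in the picture. A call takes as long as a camera call. They do not tell look-alikes from the thing itself.
- robot.boxes_of(picture, thing): "extent" ([centre column, centre row, width, height] in pixels, round what is visible of it).
- robot.pinpoint(picture, thing): "pixel" ([column, row] in pixels: a listed point, or the origin of a listed thing).
The state is a dict: "clock": time; "joint_positions": joint angles; "joint_velocities": joint speeds; "joint_torque": joint torques, N m; "tcp_pos": TCP position; "eef_rot": TCP orientation; "contact_force": force on the tool from outside, world axes, zero at the start; "ft_torque": the same for the moment, N m; "width": opening from 0.0 (shut) to 1.0 (fully open).
Only numpy, scipy, OpenCV 4.12 (cv2) and the standard library are available. Lean on these libraries where they do the work, as an engineer would, in place of code of your own. Each camera call takes 0.05 s, during which the arm holds its last target.

## Working session

There is one attempt and no reset: what is moved stays moved. The work goes in short steps, Python scripts to look and compute and a tool call to move; the robot and the scene stay as the last step left them, time stands still between calls to the robot, and variables do not carry over. Pictures are saved under pics/ and viewed, and the job is handed in when it is done.

Besides the shell and the picture viewer there is one more tool, called after "Request:" by a JSON object that holds its "method" and its "body". jog_arm: Moves the arm, as the interface text tells. Its arguments: {"type":"object","properties":{"jaw":{"type":"array","items":{"type":"number"}},"slide":{"type":"array","items":{"type":"array","items":{"type":"number"}}},"spin":{"type":"array","items":{"type":"number"}},"squeeze":{"type":"number"}},"required":["jaw","slide","spin"]}

```bash
ls -la; mkdir -p pics; cat > h.py <<'E'
import numpy as np, cv2
from bench import robot
def save(c,n): cv2.imwrite('pics/'+n,c['color'][:,:,::-1])
def pose(c,st=None):
    if 'xyz' in c: return np.array(c['attitude']),np.array(c['xyz'])
    T=np.array(c['tool_from_camera']);R=np.array(st['eef_rot']);p=np.array(st['tcp_pos'])
    return R@T[:3,:3],R@T[:3,3]+p
def ray(c,uv,st=None):
    uv=np.array(uv,float).reshape(-1,1,2)
    n=cv2.undistortPoints(uv,np.array(c['intrinsics']),np.array(c['dist']))[:,0]
    R,t=pose(c,st)
    d=np.c_[n[:,0],-n[:,1],-np.ones(len(n))]@R.T
    return t,d
def atz(c,uv,z,st=None):
    t,d=ray(c,uv,st); return t+d*((z-t[2])/d[:,2])[:,None]
def atdepth(c,uv,st=None):
    uv=np.array(uv,float).reshape(-1,2)
    t,d=ray(c,uv,st)
    z=np.array([c['range_z'][int(round(v)),int(round(u))] for u,v in uv])
    return t+d*z[:,None]
def proj(c,P,st=None):
    R,t=pose(c,st); q=(np.array(P,float).reshape(-1,3)-t)@R
    q=q*[1,-1,-1]
    return cv2.projectPoints(q,np.zeros(3),np.zeros(3),np.array(c['intrinsics']),np.array(c['dist']))[0][:,0]
E
python3 - <<'E'
from h import *
s=robot.state(); print({k:np.round(v,3).tolist() for k,v in s.items()})
for n in ['side','top']:
    c=robot.camera(n); save(c,n+'0.png'); print(n,c['shot'],np.round(c['xyz'],1),np.round(c['attitude'],2).tolist(),c['dist'])
    for t in ['cup_center','rest_seat','pan_top','tare_top','jar_mid','amber_mid','can_mid','vial_mid','block_mid','mat']:
        r=robot.pinpoint(c,t); print(t,[(np.round(x['pixel'],1).tolist(),round(x['p'],2)) for x in r[:3]])
print(robot.state()['clock'])
E
```

```text
total 12
drwxr-xr-x  3 agent agent 4096 Dec  6 05:15 .
drwxr-xr-x 23 root  root  4096 Dec  6 05:15 ..
drwxr-xr-x  2 agent agent 4096 Dec  6 05:15 pics
{'clock': 0.0, 'joint_positions': [-1.16, 0.469, -0.049, 1.534, 0.024, 1.141, -0.082], 'joint_velocities': [0.0, -0.002, -0.001, -0.0, -0.001, -0.001, -0.002], 'joint_torque': [-0.0, -50.797, -0.081, -23.616, -0.061, 0.038, 0.0], 'tcp_pos': [287.189, 610.346, 291.222], 'eef_rot': [[-0.905, 0.426, -0.001], [0.426, 0.905, -0.002], [-0.0, -0.002, -1.0]], 'contact_force': [-0.07, -0.714, -1.011], 'ft_torque': [0.033, -0.022, -0.033], 'width': 0.997}
side 1 [ 435.5 -929.1  686. ] [[1.0, 0.07, -0.06], [-0.09, 0.54, -0.84], [-0.02, 0.84, 0.55]] [-0.02642728  0.          0.          0.          0.        ]
cup_center [([275.6, 172.1], 0.84), ([352.3, 173.9], 0.76), ([312.1, 163.3], 0.6)]
rest_seat [([328.7, 204.9], 0.63)]
pan_top [([362.3, 293.4], 0.77)]
tare_top [([320.2, 323.3], 0.48)]
jar_mid []
amber_mid [([379.8, 189.0], 0.96), ([317.0, 185.1], 0.54), ([320.9, 323.2], 0.52)]
can_mid [([374.1, 152.3], 0.82)]
vial_mid [([389.1, 232.3], 0.69)]
block_mid [([278.4, 209.6], 0.63)]
mat [([316.3, 183.2], 0.93)]
top 2 [ 439.3   28.5 1061.7] [[-0.02, 0.99, -0.1], [-1.0, -0.02, -0.03], [-0.03, 0.1, 0.99]] [-0.04830962  0.          0.          0.          0.        ]
cup_center [([230.1, 282.2], 0.98), ([244.5, 175.1], 0.88), ([218.2, 230.2], 0.64)]
rest_seat [([341.1, 215.0], 0.89)]
pan_top [([484.4, 196.9], 0.78)]
tare_top [([511.5, 232.0], 0.41)]
jar_mid [([265.6, 224.8], 0.85)]
amber_mid [([292.3, 149.0], 0.62)]
can_mid [([199.0, 139.7], 0.74)]
vial_mid [([367.1, 153.1], 0.7)]
block_mid [([300.1, 276.1], 0.86)]
mat [([244.6, 225.6], 0.6)]
1.1
```

View pics/side0.png

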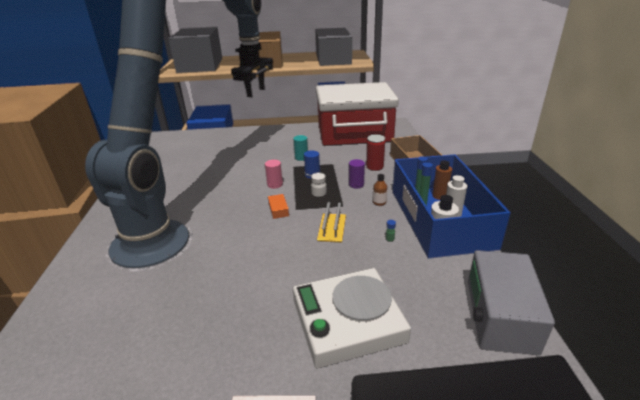

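View pics/top0.png

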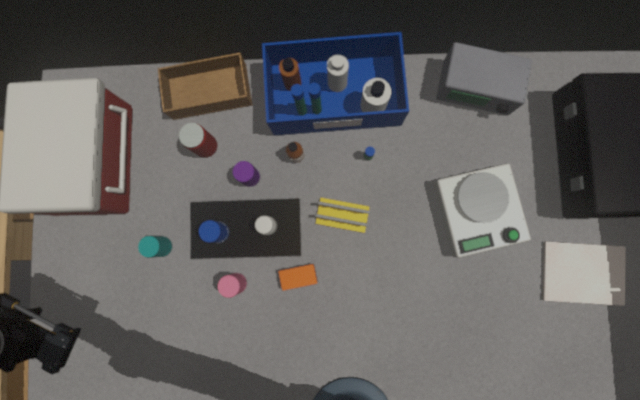

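```bash
python3 - <<'E'
from h import *
import pickle
cs=robot.camera('side'); ct=robot.camera('top'); pickle.dump((cs,ct),open('c0.pkl','wb'))
a=cv2.resize(ct['color'][120:280,130:390],None,fx=3,fy=3,interpolation=2); cv2.imwrite('pics/tc.png',a[:,:,::-1])
a=cv2.resize(cs['color'][130:260,240:410],None,fx=4,fy=4,interpolation=2); cv2.imwrite('pics/sc.png',a[:,:,::-1])
a=cv2.resize(ct['color'][150:270,420:550],None,fx=4,fy=4,interpolation=2); cv2.imwrite('pics/bc.png',a[:,:,::-1])
px={'cup':(209,231),'jar':(264,225),'amber':(293,147),'can':(192,133),'vial':(369,153),'block':(298,276),'pan':(483,196),'tare':(511,235),'turq':(149,246),'pink':(229,285),'purple':(243,172)}
P=atdepth(ct,list(px.values()))
for k,p in zip(px,P): print(k,np.round(p,1))
print(ct['intrinsics'])
E
```

```text
cup [475.8 330.8  88.6]
jar [488.2 200.2  72. ]
amber [672.4 123.9 101.8]
can [710.6 365.5 117. ]
vial [661.6 -61.2  61.5]
block [361.  122.8  32.8]
pan [ 546.4 -334.    70.1]
tare [ 450.1 -394.2   74.9]
turq [442.4 480.2  84.9]
pink [346.6 282.8  86.2]
purple [618.  248.9  84.2]
[[408.89266938   0.         322.86478049]
 [  0.         408.89266938 202.2201056 ]
 [  0.           0.           1.        ]]
```

View pics/tc.png

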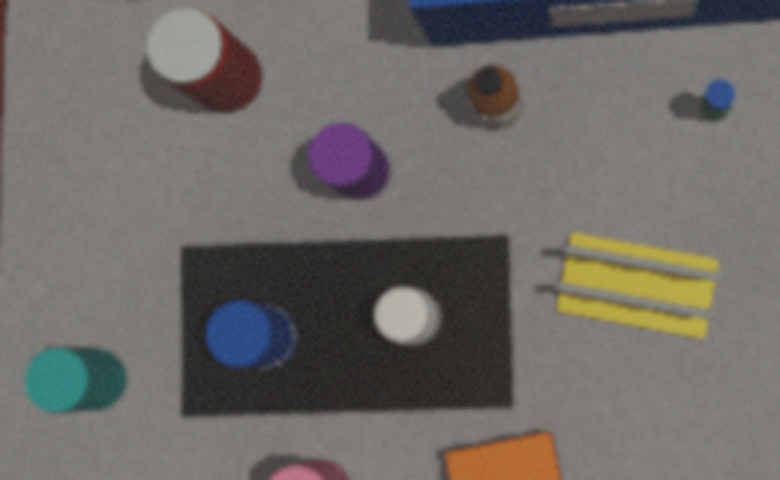

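View pics/sc.png

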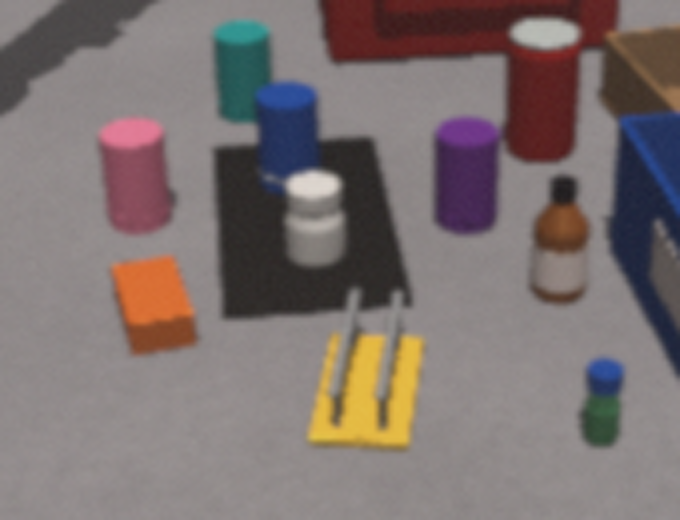

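View pics/bc.png

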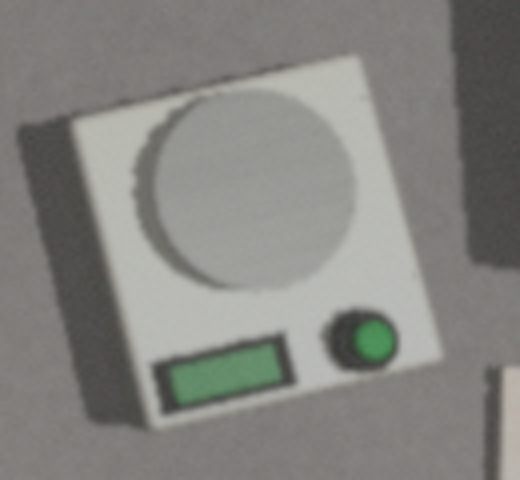

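```bash
python3 - <<'E'
from h import *
import pickle
cs,ct=pickle.load(open('c0.pkl','rb'))
hsv=cv2.cvtColor(ct['color'],cv2.COLOR_RGB2HSV)
def mask(lo,hi,roi):
    m=cv2.inRange(hsv,lo,hi); z=np.zeros_like(m); x0,y0,x1,y1=roi; z[y0:y1,x0:x1]=m[y0:y1,x0:x1]; return z
def world(c): 
    v,u=np.mgrid[0:400,0:640]; uv=np.c_[u.ravel(),v.ravel()]
    t,d=ray(c,uv); return (t+d*c['range_z'].ravel()[:,None]).reshape(400,640,3)
W=world(ct)
# cup: depth based points near top
for n,(x,y,r,z0,z1) in {'cup':(476,331,60,75,100),'jar':(488,200,50,55,85),'pan':(546,-334,90,64,85),'tare':(450,-394,30,60,85)}.items():
    m=(np.hypot(W[...,0]-x,W[...,1]-y)<r)&(W[...,2]>z0)&(W[...,2]<z1)
    P=W[m]; c2,rad=cv2.minEnclosingCircle(P[:,:2].astype(np.float32)); print(n,m.sum(),'mean',P.mean(0).round(1),'med z',np.median(P[:,2]).round(1),'mec',np.round(c2,1),round(rad,1))
# yellow plate: 
m=mask((20,80,80),(35,255,255),(300,190,380,240)); 
cn=max(cv2.findContours(cv2.morphologyEx(m,cv2.MORPH_CLOSE,np.ones((7,7))),0,1)[0],key=cv2.contourArea)
P=atz(ct,cn[:,0].astype(float),8)[:,:2]; rr=cv2.minAreaRect(P.astype(np.float32)); print('plate',rr, cv2.boxPoints(rr).round(0).tolist())
m=mask((105,100,40),(130,255,255),(190,205,240,250)); cn=max(cv2.findContours(m,0,1)[0],key=cv2.contourArea); print('blue',cv2.minEnclosingCircle(cn),cv2.boundingRect(cn))
m=mask((50,120,60),(75,255,255),(495,222,530,250)); cn=max(cv2.findContours(m,0,1)[0],key=cv2.contourArea); c=cv2.minEnclosingCircle(cn);print('green',c,atz(ct,[c[0]],62),atz(ct,[c[0]],68))
# white housing
m=(W[...,2]>46)&(W[...,2]<62)&(W[...,1]<-200)&(W[...,1]>-460)&(W[...,0]<680)&(W[...,0]>400)
rr=cv2.minAreaRect(W[m][:,:2].astype(np.float32)); print('housing',rr)
m=(W[...,1]<-400)&(W[...,0]<700)&(W[...,2]>20);P=W[m]; print('right obst', P[::max(1,len(P)//15)].round(0).tolist())
print('pan px',atz(ct,[[484.4,196.9]],72),'seat',atz(ct,[[341.1,215]],71.5))
print('side pan',atz(cs,[[362.3,293.4]],72),'seat',atz(cs,[[328.7,204.9]],71.5),'tare',atz(cs,[[320.2,323.3]],65))
E
```

```text
cup 409 mean [474.8 328.5  88.1] med z 88.4 mec [475. 330.] 26.9
jar 256 mean [488.9 202.1  69.1] med z 69.5 mec [489.2 203. ] 21.6
pan 2023 mean [ 543.2 -333.7   72. ] med z 72.0 mec [ 543.7 -334.3] 62.7
tare 216 mean [ 451.3 -396.7   69.8] med z 68.1 mec [ 451.4 -398.6] 20.0
plate ((513.6713256835938, 8.848808288574219), (131.41897583007812, 71.11593627929688), 78.08998107910156) [[465.0, -48.0], [535.0, -63.0], [562.0, 66.0], [492.0, 80.0]]
blue ((212.0, 231.5), 14.430970191955566) (198, 220, 29, 23)
green ((515.0, 233.5), 1.1181340217590332) [[ 453.66719477 -409.77431436   62.        ]] [[ 453.58089896 -407.143737     68.        ]]
housing ((514.9039916992188, -339.4443054199219), (199.3348388671875, 190.2151641845703), 11.973480224609375)
right obst [[700.0, -570.0, 144.0], [679.0, -679.0, 143.0], [662.0, -665.0, 146.0], [648.0, -600.0, 140.0], [641.0, -561.0, 102.0], [616.0, -669.0, 143.0], [601.0, -589.0, 142.0], [586.0, -662.0, 143.0], [580.0, -550.0, 89.0], [558.0, -579.0, 141.0], [543.0, -621.0, 143.0], [528.0, -658.0, 142.0], [527.0, -414.0, 52.0], [511.0, -428.0, 52.0], [497.0, -420.0, 55.0], [431.0, -406.0, 57.0]]
pan px [[ 543.91073541 -336.58385561   72.        ]] seat [[508.26255569  12.25629682  71.5       ]]
side pan [[ 548.92100612 -330.15772005   72.        ]] seat [[510.76905545  20.65789529  71.5       ]] tare [[ 455.21251258 -393.98426015   65.        ]]
```

Request:
{"method": "jog_arm", "body": {"jaw": [1, 1, 1, 1, 1], "slide": [[0.67, -0.9, -0.2], [0.67, -0.9, -0.2], [0.67, -0.9, -0.2], [0.67, -0.9, -0.2], [0.67, -0.9, -0.2]], "spin": [0.09, 0.09, 0.09, 0.09, 0.08]}}

```text
clock: 1.82
tcp_pos: [422.2, 429.6, 252.2]
eef_rot: [[-1.0, -0.003, 0.0], [-0.003, 1.0, 0.0], [-0.0, 0.0, -1.0]]
contact_force: [0.3, 0.4, 0.3]
width: 1.001
```

Request:
{"method": "jog_arm", "body": {"jaw": [1, 1, 1], "slide": [[0.67, -0.9, -0.3], [0.67, -0.9, -0.3], [0, -0.7, -0.4]], "spin": [0, 0, 0]}}

```text
clock: 2.2
tcp_pos: [477.6, 328.4, 212.3]
eef_rot: [[-1.0, 0.004, 0.002], [0.004, 1.0, 0.0], [-0.002, 0.0, -1.0]]
contact_force: [0.4, 0.0, -0.5]
width: 1.004
```

```bash
python3 - <<'E'
from h import *
s=robot.state(); print({k:np.round(s[k],3).tolist() for k in ['clock','tcp_pos','eef_rot','contact_force','width']})
c=robot.camera('wrist'); save(c,'w1.png'); print(c['tool_from_camera'])
r=robot.pinpoint(c,'cup_center'); print([(np.round(x['pixel'],1).tolist(),round(x['p'],2),atz(c,[x['pixel']],46,s).round(1).tolist()) for x in r[:3]])
v,u=np.mgrid[0:400,0:640]; t,d=ray(c,np.c_[u.ravel(),v.ravel()],s); W=(t+d*c['range_z'].ravel()[:,None])
m=(abs(W[:,2]-88)<6)&(np.hypot(W[:,0]-475,W[:,1]-330)<50); print(m.sum(),W[m].mean(0),cv2.minEnclosingCircle(W[m][:,:2].astype(np.float32)))
E
```

```text
{'clock': 2.2, 'tcp_pos': [477.599, 328.406, 212.268], 'eef_rot': [[-1.0, 0.004, 0.002], [0.004, 1.0, 0.0], [-0.002, 0.0, -1.0]], 'contact_force': [0.399, 0.025, -0.47], 'width': 1.004}
[[-3.84057289e-04  9.59614919e-01  2.81316655e-01  7.74469931e+01]
 [ 9.99999926e-01  3.70631184e-04  1.00932692e-04  7.12076475e-01]
 [-7.40820808e-06  2.81316673e-01 -9.59614990e-01 -9.41257030e+01]
 [ 0.00000000e+00  0.00000000e+00  0.00000000e+00  1.00000000e+00]]
[([237.3, 340.5], 0.79, [[620.8, 249.3, 46.0]]), ([499.8, 157.7], 0.65, [[441.1, 479.7, 46.0]])]
4104 [474.93046512 330.81353599  89.30490067] ((476.82757568359375, 330.9828796386719), 27.051218032836914)
```

View pics/w1.png

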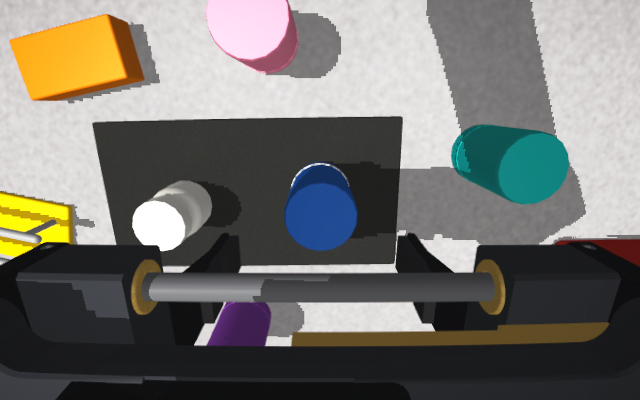

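Request:
{"method": "jog_arm", "body": {"jaw": [1, 1, 1, 1], "slide": [[0.02, 0, -0.8], [0, 0, -0.8], [0, 0, -0.73], [0, 0, 0]], "spin": [0, 0, 0, 0]}}

```text
clock: 2.8
tcp_pos: [474.4, 331.4, 117.6]
eef_rot: [[-1.0, -0.002, -0.003], [-0.002, 1.0, -0.002], [0.003, -0.002, -1.0]]
contact_force: [0.2, -0.7, 0.7]
width: 1.0
```

Request:
{"method": "jog_arm", "body": {"jaw": [-1, -1, -1, -1, -1], "slide": [[0, 0, 0], [0, 0, 0], [0, 0, 0], [0, 0, 0], [0, 0, 0]], "spin": [0, 0, 0, 0, 0], "squeeze": 15}}

```text
clock: 3.42
tcp_pos: [476.0, 330.8, 119.6]
eef_rot: [[-1.0, -0.0, 0.001], [-0.0, 1.0, 0.0], [-0.001, 0.0, -1.0]]
contact_force: [-0.6, -0.5, 3.3]
width: 0.612
```

Request:
{"method": "jog_arm", "body": {"jaw": [-1, -1, -1, -1, -1], "slide": [[0, 0, 0.6], [0, 0, 0.9], [0, -0.5, 0.8], [0, -0.9, 0], [0, -0.9, 0]], "spin": [0, 0, 0, 0, 0]}}

```text
clock: 4.05
tcp_pos: [475.7, 237.9, 211.4]
eef_rot: [[-1.0, -0.001, 0.001], [-0.001, 1.0, 0.0], [-0.001, 0.0, -1.0]]
contact_force: [0.8, -0.4, -0.3]
width: 0.613
```

Request:
{"method": "jog_arm", "body": {"jaw": [-1, -1, -1, -1, -1], "slide": [[0, -0.95, 0], [0, -0.95, 0], [0, -0.95, 0], [0, -0.95, 0], [0, -0.95, 0]], "spin": [0, 0, 0, 0, 0]}}

```text
clock: 4.68
tcp_pos: [475.5, 47.5, 211.0]
eef_rot: [[-1.0, -0.0, -0.0], [-0.0, 1.0, 0.0], [0.0, 0.0, -1.0]]
contact_force: [0.3, 0.3, -1.4]
width: 0.615
```

Request:
{"method": "jog_arm", "body": {"jaw": [-1, -1, -1, -1, -1], "slide": [[-0.15, -0.95, 0], [-0.15, -0.95, 0], [-0.15, -0.95, 0], [-0.15, -0.95, 0], [-0.05, -0.65, 0]], "spin": [0, 0, 0, 0, 0]}}

```text
clock: 5.3
tcp_pos: [449.0, -131.0, 211.0]
eef_rot: [[-1.0, 0.002, -0.0], [0.002, 1.0, -0.0], [0.0, -0.0, -1.0]]
contact_force: [-0.1, 0.8, -0.5]
width: 0.617
```

```bash
python3 - <<'E'
from h import *
s=robot.state(); print({k:np.round(s[k],3).tolist() for k in ['clock','tcp_pos','joint_positions','contact_force','width']})
c=robot.camera('side'); cv2.imwrite('pics/s2.png',cv2.resize(c['color'][130:330,240:440],None,fx=3,fy=3)[:,:,::-1])
E
```

```text
{'clock': 5.3, 'tcp_pos': [448.952, -131.03, 211.028], 'joint_positions': [0.077, 0.229, 0.135, 2.104, -0.042, 0.811, 1.806], 'contact_force': [-0.073, 0.759, -0.539], 'width': 0.617}
```

View pics/s2.png

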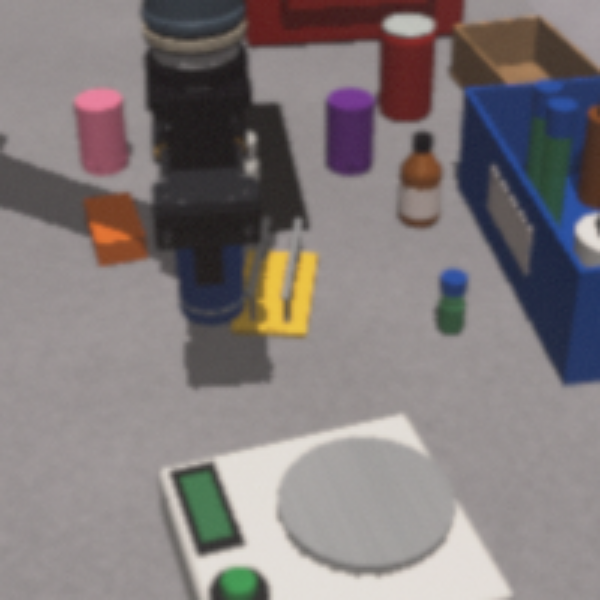

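Request:
{"method": "jog_arm", "body": {"jaw": [-1, -1, -1, -1, -1], "slide": [[0, 0, -0.8], [0, 0, -0.8], [0, 0, -0.5], [0, 0, -0.15], [0, 0, -0.1]], "spin": [0, 0, 0, 0, 0]}}

```text
clock: 5.98
tcp_pos: [450.1, -129.1, 117.2]
eef_rot: [[-1.0, -0.0, 0.0], [-0.0, 1.0, 0.0], [-0.0, 0.0, -1.0]]
contact_force: [-0.3, -0.5, -0.2]
width: 0.613
```

Request:
{"method": "jog_arm", "body": {"jaw": [-1, -1], "slide": [[0, 0, -0.05], [0, 0, -0.04]], "spin": [0, 0]}}

```text
clock: 6.22
tcp_pos: [450.4, -129.3, 115.3]
eef_rot: [[-1.0, -0.0, 0.001], [-0.0, 1.0, 0.0], [-0.001, 0.0, -1.0]]
contact_force: [-7.1, 1.8, 21.5]
width: 0.613
```

Request:
{"method": "jog_arm", "body": {"jaw": [-1, -1, -1], "slide": [[0, 0, 0], [0.22, 0, 0.05], [0.22, 0, 0.06]], "spin": [0, 0, 0], "squeeze": 5}}

```text
clock: 6.6
tcp_pos: [468.3, -129.2, 118.4]
eef_rot: [[-1.0, -0.0, 0.001], [-0.0, 1.0, -0.0], [-0.001, -0.0, -1.0]]
contact_force: [-0.5, -0.2, -0.6]
width: 0.62
```

```bash
python3 - <<'E'
from h import *
s=robot.state(); print({k:np.round(s[k],3).tolist() for k in ['clock','tcp_pos','contact_force','width']})
c=robot.camera('side'); cv2.imwrite('pics/s3.png',cv2.resize(c['color'][200:300,270:370],None,fx=6,fy=6,interpolation=2)[:,:,::-1])
E
```

```text
{'clock': 6.6, 'tcp_pos': [468.286, -129.231, 118.447], 'contact_force': [-0.516, -0.173, -0.611], 'width': 0.62}
```

View pics/s3.png

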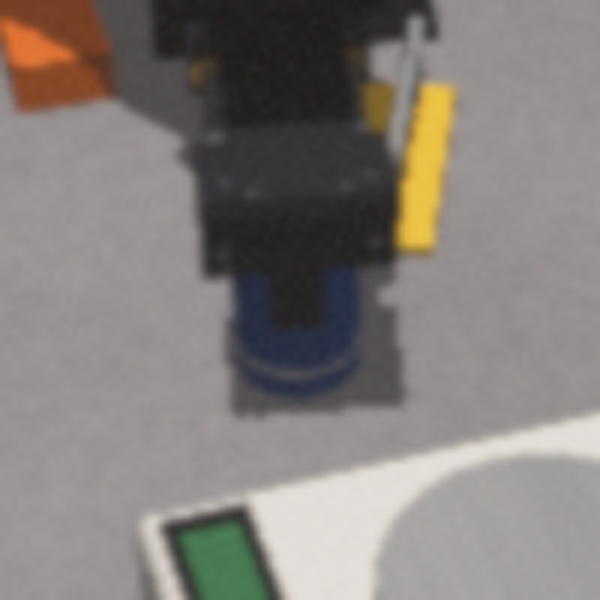

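Request:
{"method": "jog_arm", "body": {"jaw": [-1, -1, -1], "slide": [[0, 0, -0.12], [0.1, 0, -0.03], [0.2, 0, 0]], "spin": [0, 0, 0], "squeeze": 3}}

```text
clock: 7.02
tcp_pos: [479.0, -129.2, 111.4]
eef_rot: [[-1.0, 0.0, -0.001], [0.0, 1.0, 0.0], [0.001, 0.0, -1.0]]
contact_force: [0.6, -0.8, -0.1]
width: 0.616
```

```bash
python3 - <<'E'
from h import *
s=robot.state(); print({k:np.round(s[k],3).tolist() for k in ['clock','tcp_pos','contact_force','width']})
c=robot.camera('side'); cv2.imwrite('pics/s4.png',cv2.resize(c['color'][200:300,270:370],None,fx=6,fy=6,interpolation=2)[:,:,::-1])
E
```

```text
{'clock': 7.025, 'tcp_pos': [478.955, -129.202, 111.446], 'contact_force': [0.551, -0.777, -0.101], 'width': 0.616}
```

View pics/s4.png

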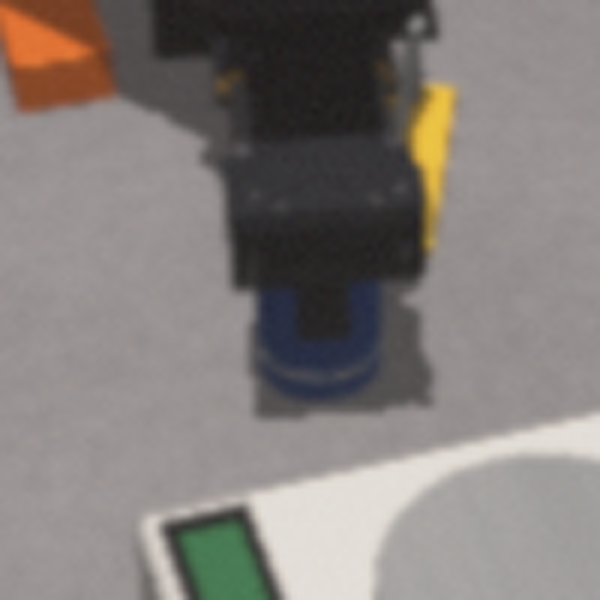

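Request:
{"method": "jog_arm", "body": {"jaw": [-1, -1, -1, -1, -1], "slide": [[0, 0, 0], [0, 0, 0.5], [0, 0, 0.8], [0, 0, 0.5], [0, 0, 0]], "spin": [0, -0.17, -0.18, -0.18, -0.18], "squeeze": 10}}

```text
clock: 7.7
tcp_pos: [480.1, -129.4, 185.4]
eef_rot: [[-0.755, 0.656, 0.004], [0.656, 0.755, -0.0], [-0.003, 0.002, -1.0]]
contact_force: [-0.2, 0.3, -0.5]
width: 0.615
```

Request:
{"method": "jog_arm", "body": {"jaw": [-1, -1, -1, -1, -1], "slide": [[0, 0, 0], [0.1, 0.2, 0], [0.1, 0.2, 0], [0.1, 0.2, 0], [0.08, 0.1, 0]], "spin": [-0.18, -0.18, -0.18, -0.18, -0.18]}}

```text
clock: 8.32
tcp_pos: [494.5, -100.6, 183.7]
eef_rot: [[0.044, 0.999, -0.0], [0.999, -0.044, 0.0], [0.0, -0.0, -1.0]]
contact_force: [-0.3, -0.0, -0.4]
width: 0.617
```

Request:
{"method": "jog_arm", "body": {"jaw": [-1, -1], "slide": [[0, 0, 0], [0, 0, 0]], "spin": [-0.169, 0]}}

```text
clock: 8.57
tcp_pos: [494.4, -100.9, 183.6]
eef_rot: [[0.204, 0.979, -0.001], [0.979, -0.204, -0.0], [-0.0, -0.0, -1.0]]
contact_force: [0.6, 0.4, -0.8]
width: 0.613
```

```bash
python3 - <<'E'
from h import *
s=robot.state(); print({k:np.round(s[k],3).tolist() for k in ['clock','tcp_pos','eef_rot','joint_positions','contact_force','width']})
c=robot.camera('wrist'); save(c,'w5.png')
r=robot.pinpoint(c,'rest_seat'); print([(x['pixel'],x['p'],atz(c,[x['pixel']],71.5,s)) for x in r[:2]])
v,u=np.mgrid[0:400,0:640]; t,d=ray(c,np.c_[u.ravel(),v.ravel()],s); W=(t+d*c['range_z'].ravel()[:,None])
hsv=cv2.cvtColor(c['color'],cv2.COLOR_RGB2HSV).reshape(-1,3)
m=(abs(W[:,2]-8)<5)&(hsv[:,1]>120)&(abs(hsv[:,0].astype(int)-28)<8)&(np.hypot(W[:,0]-513,W[:,1]-9)<100)
print('plate',m.sum(),cv2.minAreaRect(W[m][:,:2].astype(np.float32)))
m=(W[:,2]>38)&(W[:,2]<52)&(np.hypot(W[:,0]-513,W[:,1]-9)<80)&(c['range_z'].ravel()>0)
P=W[m]; e=np.array([.206,.978]);n=np.array([.978,-.206]);q=P[:,:2]-[513.7,8.8]
print('rails',m.sum(),'along',np.percentile(q@e,[0,1,50,99,100]).round(1))
h,b=np.histogram(q@n,bins=np.arange(-30,31,2)); print(dict(zip(b.tolist(),h.tolist())))
for lo,hi in ((-60,-20),(-20,20),(20,60)):
  k=(q@e>lo)&(q@e<hi); x=(q@n)[k]; print(lo,[x[x<0].mean() if (x<0).any() else 0,x[x>0].mean() if (x>0).any() else 0])
E
```

```text
{'clock': 8.575, 'tcp_pos': [494.357, -100.928, 183.629], 'eef_rot': [[0.204, 0.979, -0.001], [0.979, -0.204, -0.0], [-0.0, -0.0, -1.0]], 'joint_positions': [-0.331, 0.358, 0.555, 2.068, -0.265, 0.784, 0.18], 'contact_force': [0.555, 0.426, -0.775], 'width': 0.613}
[([313.9, 46.6], 0.72, array([[514.61630677,   9.39578905,  71.5       ]]))]
plate 9312 ((512.7303466796875, -1.8523216247558594), (109.39789581298828, 70.07142639160156), 78.02143859863281)
rails 3561 along [-66.6 -64.3 -12.7  31.5  33. ]
{-30: 0, -28: 0, -26: 0, -24: 0, -22: 0, -20: 142, -18: 431, -16: 450, -14: 474, -12: 265, -10: 0, -8: 0, -6: 0, -4: 0, -2: 0, 0: 0, 2: 0, 4: 0, 6: 0, 8: 0, 10: 0, 12: 246, 14: 474, 16: 451, 18: 439, 20: 189, 22: 0, 24: 0, 26: 0, 28: 0}
-60 [np.float64(-14.889166425597002), np.float64(16.696304161801283)]
-20 [np.float64(-14.518261288286638), np.float64(16.92575301234364)]
20 [np.float64(-14.324675812828248), np.float64(17.058032095217236)]
```

View pics/w5.png

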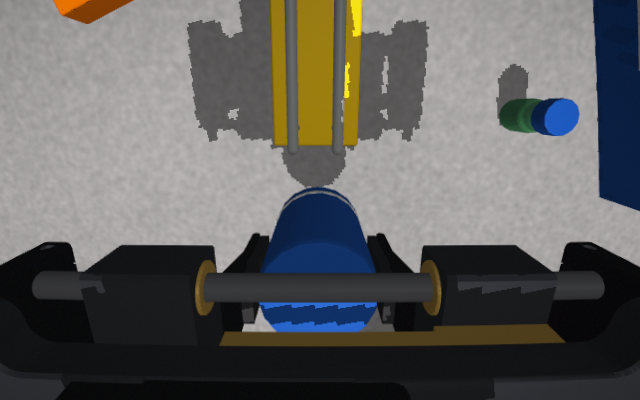

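Request:
{"method": "jog_arm", "body": {"jaw": [-1, -1, -1, -1], "slide": [[-0.05, 0.01, -0.6], [0, 0, -0.35], [0.06, 0.28, 0], [0.05, 0.25, 0]], "spin": [0, 0, 0, 0], "squeeze": 8}}

```text
clock: 9.18
tcp_pos: [497.5, -78.9, 146.3]
eef_rot: [[0.206, 0.979, 0.001], [0.979, -0.206, 0.0], [0.0, 0.001, -1.0]]
contact_force: [-1.6, -1.7, 1.2]
width: 0.613
```

Request:
{"method": "jog_arm", "body": {"jaw": [-1, -1, -1], "slide": [[0.04, 0.19, 0.04], [0.04, 0.19, 0.06], [0.03, 0.15, 0.03]], "spin": [0, 0, 0]}}

```text
clock: 9.55
tcp_pos: [501.5, -58.0, 151.5]
eef_rot: [[0.206, 0.978, 0.001], [0.978, -0.206, -0.0], [0.0, 0.001, -1.0]]
contact_force: [-1.8, -2.5, -0.5]
width: 0.603
```

```bash
python3 - <<'E'
from h import *
s=robot.state(); print({k:np.round(s[k],3).tolist() for k in ['clock','tcp_pos','contact_force','width']})
c=robot.camera('side'); cv2.imwrite('pics/s6.png',cv2.resize(c['color'][170:270,280:380],None,fx=6,fy=6,interpolation=2)[:,:,::-1])
E
```

```text
{'clock': 9.55, 'tcp_pos': [501.522, -57.983, 151.476], 'contact_force': [-1.766, -2.513, -0.453], 'width': 0.603}
```

View pics/s6.png

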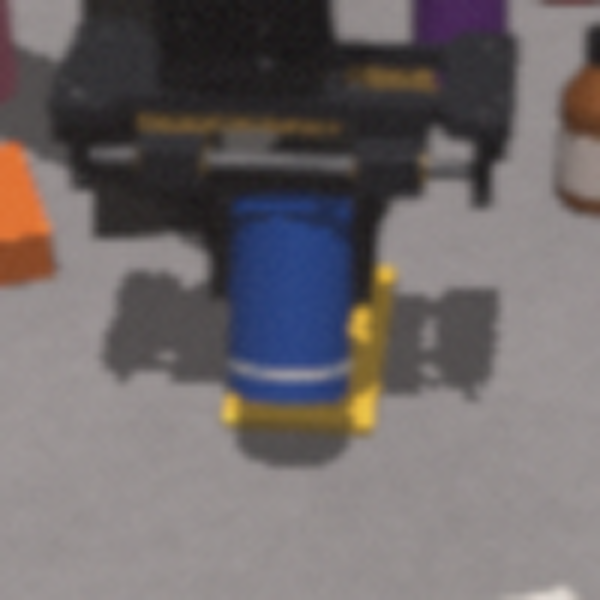

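```bash
python3 - <<'E'
from h import *
s=robot.state()
c=robot.camera('wrist'); save(c,'w7.png')
v,u=np.mgrid[0:400,0:640]; t,d=ray(c,np.c_[u.ravel(),v.ravel()],s); W=(t+d*c['range_z'].ravel()[:,None])
hsv=cv2.cvtColor(c['color'],cv2.COLOR_RGB2HSV).reshape(-1,3)
e=np.array([.206,.978]);n=np.array([.978,-.206])
m=(abs(hsv[:,0].astype(int)-112)<10)&(hsv[:,1]>120)&(np.hypot(W[:,0]-500,W[:,1]+70)<80)&(c['range_z'].ravel()>0)
q=W[m,:2]-[514.8,8.6]; k=abs(q@n)<5
a=(q@e)[k]; z=W[m,2][k]; 
for i in np.argsort(a)[::max(1,len(a)//25)]: print(round(a[i],1),round(z[i],1))
E
```

```text
-80.5 131.6
-77.9 132.3
-76.6 132.7
-75.4 132.4
-74.1 130.0
-72.7 129.9
-71.5 130.3
-70.1 131.5
-68.9 129.1
-56.3 123.7
-54.8 122.1
-53.4 122.1
-52.2 121.7
-50.7 120.7
-49.3 120.7
-48.0 119.6
-46.6 119.6
-45.1 117.7
-43.7 117.7
-42.3 116.6
-41.0 169.0
-40.0 116.5
-38.6 115.3
-37.2 114.2
-35.7 114.4
-34.3 111.8
```

View pics/w7.png

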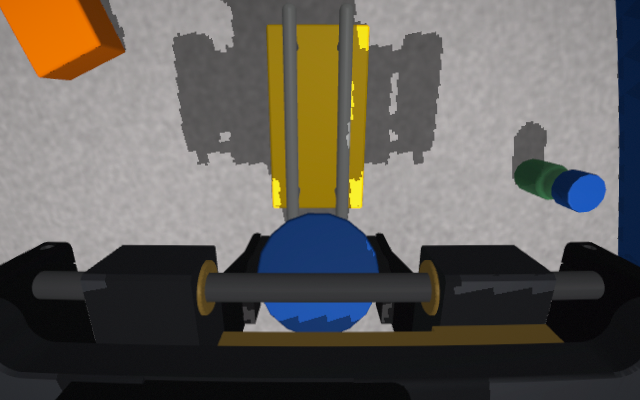

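Request:
{"method": "jog_arm", "body": {"jaw": [-1, -1, -1, -1], "slide": [[0.04, 0.18, 0], [0.04, 0.18, -0.02], [0.03, 0.155, -0.05], [0.03, 0.155, -0.07]], "spin": [0, 0, 0, 0]}}

```text
clock: 10.15
tcp_pos: [507.4, -30.9, 145.4]
eef_rot: [[0.206, 0.979, 0.001], [0.979, -0.206, 0.0], [0.0, 0.001, -1.0]]
contact_force: [-0.2, -0.9, 0.8]
width: 0.602
```

Request:
{"method": "jog_arm", "body": {"jaw": [-1, -1, -1, -1, -1], "slide": [[0.03, 0.135, -0.09], [0.03, 0.135, -0.11], [0.03, 0.15, -0.16], [0.025, 0.12, -0.15], [0, 0, 0]], "spin": [0, 0, 0, 0, 0]}}

```text
clock: 10.78
tcp_pos: [511.4, -9.4, 124.4]
eef_rot: [[0.206, 0.979, -0.001], [0.979, -0.206, 0.0], [-0.0, -0.001, -1.0]]
contact_force: [-0.1, -0.4, -0.6]
width: 0.607
```

```bash
cat > look.py <<'E'
from h import *
import sys
def prof(tag):
    s=robot.state(); print({k:np.round(s[k],3).tolist() for k in ['clock','tcp_pos','contact_force','width']})
    c=robot.camera('wrist'); save(c,tag+'w.png')
    d2=robot.camera('side'); cv2.imwrite('pics/'+tag+'s.png',cv2.resize(d2['color'][170:270,280:380],None,fx=6,fy=6,interpolation=2)[:,:,::-1])
    v,u=np.mgrid[0:400,0:640]; t,d=ray(c,np.c_[u.ravel(),v.ravel()],s); W=(t+d*c['range_z'].ravel()[:,None])
    hsv=cv2.cvtColor(c['color'],cv2.COLOR_RGB2HSV).reshape(-1,3)
    e=np.array([.206,.978]);n=np.array([.978,-.206])
    m=(abs(hsv[:,0].astype(int)-112)<10)&(hsv[:,1]>120)&(np.hypot(W[:,0]-510,W[:,1]+30)<110)&(c['range_z'].ravel()>0)
    q=W[m,:2]-[514.8,8.6]; k=abs(q@n)<5
    a=(q@e)[k]; z=W[m,2][k]
    print('tcp along/across',(np.array(s['tcp_pos'][:2])-[514.8,8.6])@np.c_[e,n])
    for i in np.argsort(a)[::max(1,len(a)//15)]: print(round(a[i],1),round(z[i],1),end='; ')
    print('all across',np.percentile(q@n,[1,99]),'along',np.percentile(q@e,[1,99]))
prof(sys.argv[1])
E
python3 look.py a8
```

```text
{'clock': 10.775, 'tcp_pos': [511.394, -9.384, 124.403], 'contact_force': [-0.097, -0.437, -0.649], 'width': 0.607}
tcp along/across [-18.28982307   0.37359918]
-35.6 99.7; -31.3 100.5; -27.9 101.6; -24.7 101.2; -21.4 100.9; -4.1 102.0; -1.5 101.1; 1.3 102.2; 3.7 100.9; 6.1 102.1; 6.5 90.9; 6.8 91.5; 7.0 69.0; 7.2 75.3; 7.4 73.1; 8.4 142.8; all across [-24.58652231  24.68009339] along [-41.37147621   7.91721414]
```

View pics/a8w.png

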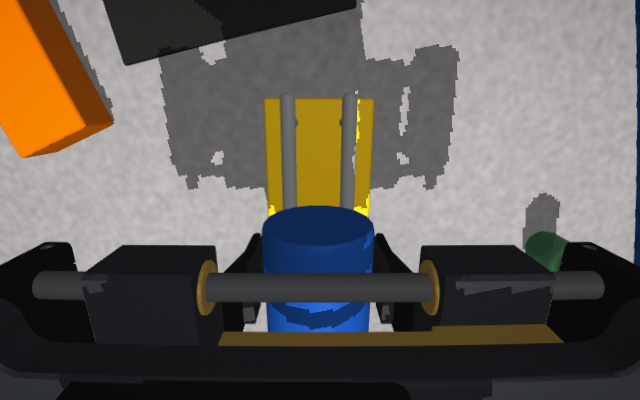

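View pics/a8s.png

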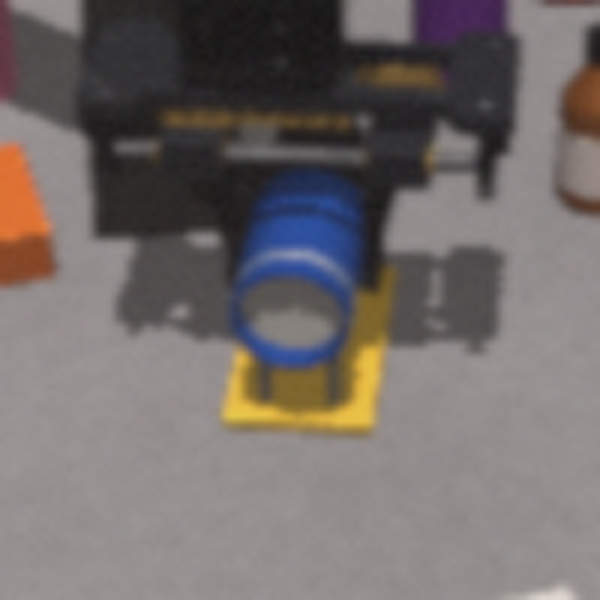

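Request:
{"method": "jog_arm", "body": {"jaw": [-1, 1, 1, 1, 1], "slide": [[0, 0, -0.04], [0, 0, 0], [0, 0, 0], [0, 0, 0], [0, 0, 0]], "spin": [0, 0, 0, 0, 0]}}

```text
clock: 11.5
tcp_pos: [511.6, -10.0, 123.6]
eef_rot: [[0.207, 0.978, 0.0], [0.978, -0.207, 0.0], [0.0, 0.0, -1.0]]
contact_force: [-0.2, -0.1, 0.1]
width: 0.951
```

```bash
python3 look.py a9
```

```text
{'clock': 11.5, 'tcp_pos': [511.602, -10.023, 123.553], 'contact_force': [-0.229, -0.088, 0.052], 'width': 0.951}
tcp along/across [-18.87176999   0.70880814]
-35.8 99.4; -32.1 99.4; -28.8 100.3; -25.5 99.3; -22.1 99.8; -5.0 99.0; -2.3 99.9; 0.5 99.9; 3.1 99.8; 5.3 99.0; 6.5 88.0; 6.6 86.0; 6.8 90.9; 6.9 75.1; 7.0 58.8; 7.9 142.0; all across [-24.13075833  24.6590594 ] along [-48.05285578   7.32357134]
```

View pics/a9s.png

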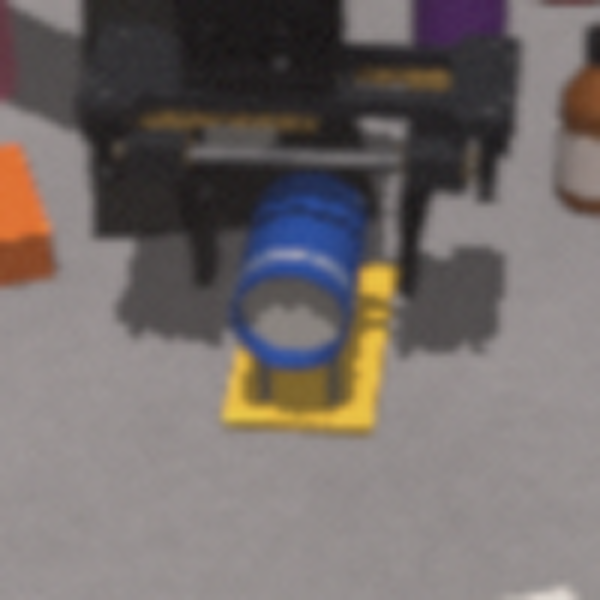

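Request:
{"method": "jog_arm", "body": {"jaw": [1, 1, 1, -1, -1], "slide": [[-0.1, -0.48, 0], [-0.1, -0.47, 0], [0, 0, 0], [0, 0, 0], [0, 0, 0]], "spin": [0, 0, 0, 0, 0]}}

```text
clock: 12.22
tcp_pos: [503.7, -47.5, 123.4]
eef_rot: [[0.206, 0.979, 0.0], [0.979, -0.206, 0.0], [0.0, 0.0, -1.0]]
contact_force: [0.4, -0.3, -0.2]
width: 0.851
```

Request:
{"method": "jog_arm", "body": {"jaw": [-1, -1, -1], "slide": [[0, 0, 0], [0, 0, 0], [0, 0, 0.1]], "spin": [0, 0, 0], "squeeze": 8}}

```text
clock: 12.6
tcp_pos: [503.3, -47.8, 127.3]
eef_rot: [[0.206, 0.979, -0.001], [0.979, -0.206, -0.0], [-0.0, -0.001, -1.0]]
contact_force: [-0.7, 0.5, -0.8]
width: 0.608
```

Request:
{"method": "jog_arm", "body": {"jaw": [-1, -1, -1, -1, -1], "slide": [[0, 0, 0.6], [0, 0, 0.9], [-0.14, -0.68, 0], [-0.14, -0.68, 0], [-0.14, -0.68, 0]], "spin": [0, 0, 0, 0, 0]}}

```text
clock: 13.22
tcp_pos: [486.5, -130.2, 187.8]
eef_rot: [[0.206, 0.979, 0.0], [0.979, -0.206, 0.0], [0.0, 0.0, -1.0]]
contact_force: [0.2, -0.2, -1.0]
width: 0.604
```

Request:
{"method": "jog_arm", "body": {"jaw": [-1, -1, -1], "slide": [[0, 0, 0], [0, 0, 0], [0, 0, 0]], "spin": [0, 0, 0], "squeeze": 3}}

```text
clock: 13.6
tcp_pos: [487.0, -128.4, 187.4]
eef_rot: [[0.205, 0.979, -0.0], [0.979, -0.205, 0.001], [0.0, -0.0, -1.0]]
contact_force: [0.3, 0.7, -0.6]
width: 0.604
```

```bash
sed -i 's/170:270,280:380/180:280,270:370/; s/abs(q@n)<5/abs(q@n)<5/; s/W\[:,1\]+30)<110/W[:,1]+90)<140/' look.py; python3 look.py b1
```

```text
{'clock': 13.6, 'tcp_pos': [487.04, -128.42, 187.392], 'contact_force': [0.321, 0.741, -0.552], 'width': 0.604}
tcp along/across [-139.72421775    1.07730722]
-155.3 164.9; -149.5 165.1; -144.2 165.4; -123.9 161.4; -119.3 160.4; -114.9 160.3; -110.4 159.4; -106.1 159.4; -101.9 158.0; -97.6 158.0; -93.4 156.8; -89.2 157.2; -85.2 157.1; -81.1 155.5; -77.2 155.4; -73.2 153.0; all across [-23.64730361  25.23880738] along [-154.7990009   -73.90009309]
```

View pics/b1s.png

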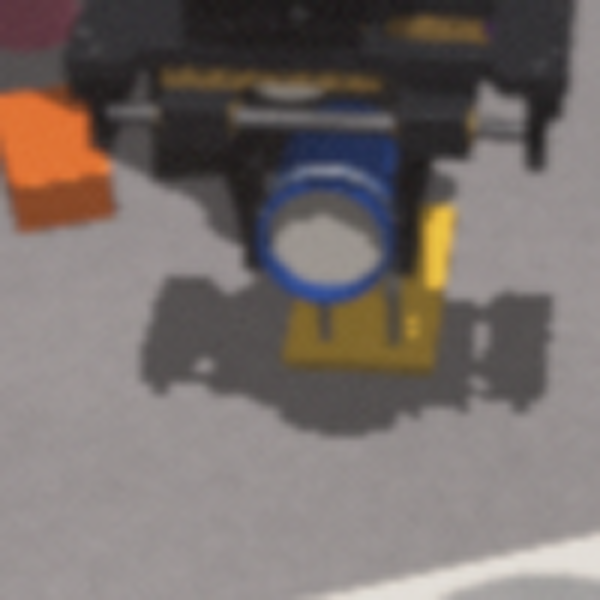

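View pics/b1w.png

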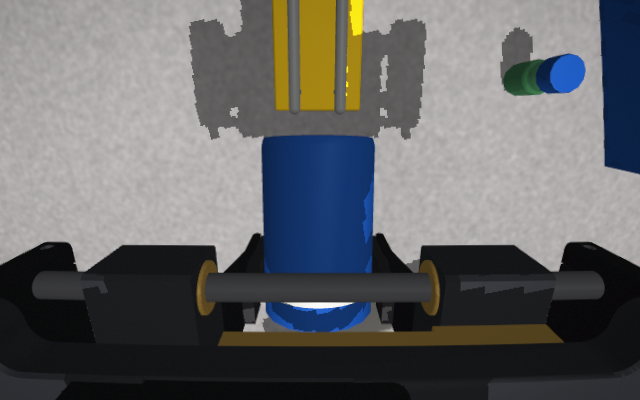

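Request:
{"method": "jog_arm", "body": {"jaw": [-1, -1, -1, -1], "slide": [[0, 0, -0.75], [0, 0, -0.78], [0.04, 0.2, 0], [0.03, 0.14, 0]], "spin": [0, 0, 0, 0], "squeeze": 4}}

```text
clock: 14.2
tcp_pos: [490.3, -115.3, 127.0]
eef_rot: [[0.205, 0.979, 0.001], [0.979, -0.205, -0.0], [0.0, 0.001, -1.0]]
contact_force: [-2.8, -2.6, 1.1]
width: 0.602
```

```bash
python3 look.py b2
```

```text
{'clock': 14.2, 'tcp_pos': [490.314, -115.317, 127.013], 'contact_force': [-2.813, -2.576, 1.067], 'width': 0.602}
tcp along/across [-126.23460538    1.57917003]
-140.2 105.2; -134.6 105.2; -129.5 104.7; -111.3 100.2; -106.7 98.1; -102.2 98.1; -97.6 97.4; -93.1 97.7; -88.6 95.4; -84.2 94.4; -79.8 93.3; -75.4 92.5; -71.3 92.7; -67.0 91.2; -62.8 89.5; -58.8 89.0; all across [-23.13071378  25.82304485] along [-139.73094878  -59.73042573]
```

View pics/b2w.png

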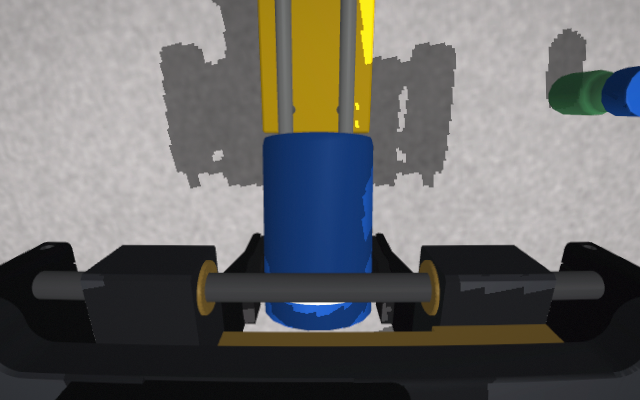

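Request:
{"method": "jog_arm", "body": {"jaw": [-1, -1, -1, -1], "slide": [[0.03, 0.135, 0.16], [0.03, 0.135, 0.17], [0.034, 0.16, 0.15], [0.034, 0.16, 0.15]], "spin": [0, 0, 0, 0]}}

```text
clock: 14.8
tcp_pos: [495.2, -91.7, 152.2]
eef_rot: [[0.206, 0.978, 0.001], [0.978, -0.206, 0.0], [0.001, 0.001, -1.0]]
contact_force: [-0.6, -0.6, -0.3]
width: 0.604
```

```bash
python3 look.py b3
```

```text
{'clock': 14.8, 'tcp_pos': [495.175, -91.656, 152.209], 'contact_force': [-0.597, -0.589, -0.276], 'width': 0.604}
tcp along/across [-102.09347991    1.45934728]
-134.3 98.4; -128.8 96.3; -87.1 125.4; -84.0 123.2; -81.1 119.5; -78.0 116.9; -75.2 113.2; -72.1 111.6; -68.7 109.1; -65.1 105.3; -61.3 101.4; -57.3 98.3; -53.1 92.4; -48.6 89.9; -43.9 84.9; -39.3 80.5; all across [-23.16194167  25.76149529] along [-131.97092427  -40.99645677]
```

View pics/b3w.png

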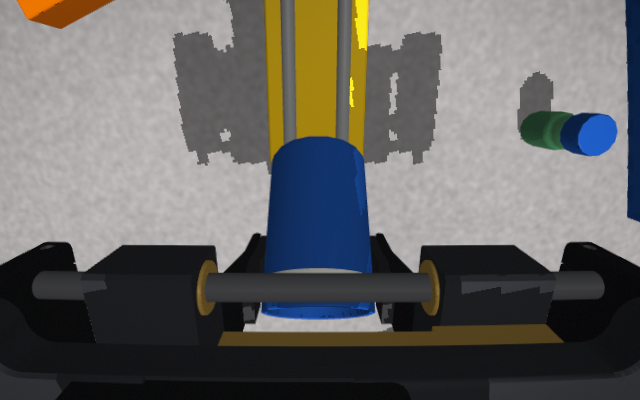

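Request:
{"method": "jog_arm", "body": {"jaw": [-1, -1, -1, -1], "slide": [[0.04, 0.19, 0.09], [0.04, 0.19, 0.09], [0.045, 0.21, 0.04], [0.045, 0.21, 0.04]], "spin": [0, 0, 0, 0]}}

```text
clock: 15.4
tcp_pos: [501.9, -59.5, 161.9]
eef_rot: [[0.206, 0.979, 0.001], [0.979, -0.206, 0.0], [0.0, 0.001, -1.0]]
contact_force: [0.3, -1.7, 0.1]
width: 0.607
```

```bash
python3 look.py b4
```

```text
{'clock': 15.4, 'tcp_pos': [501.936, -59.473, 161.906], 'contact_force': [0.255, -1.686, 0.092], 'width': 0.607}
tcp along/across [-69.22571418   1.4417827 ]
-98.9 121.1; -96.5 118.7; -52.8 142.9; -51.5 142.9; -50.2 139.4; -48.7 136.2; -45.6 127.8; -43.8 124.1; -41.9 119.2; -39.9 113.8; -37.6 106.9; -35.2 102.9; -32.5 95.6; -29.5 90.1; -26.1 80.0; all across [-23.51620753  25.77484175] along [-97.41352288 -24.10297326]
```

View pics/b4w.png

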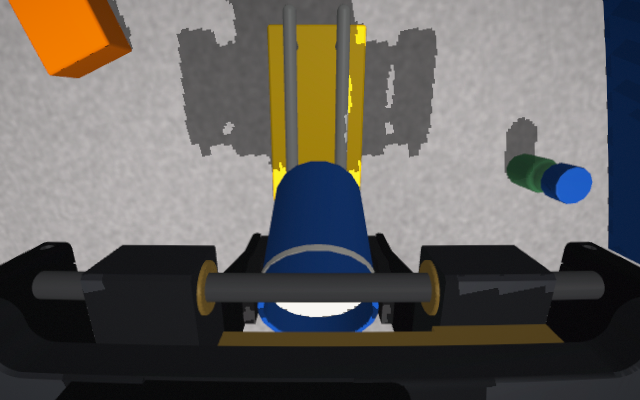

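View pics/b4s.png

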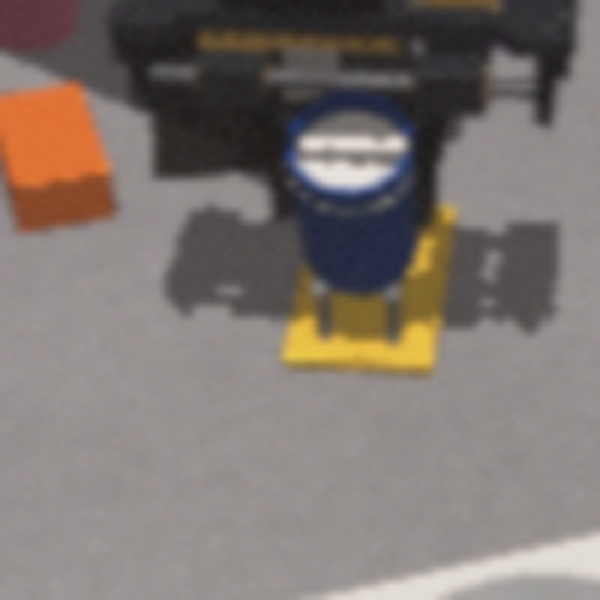

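Request:
{"method": "jog_arm", "body": {"jaw": [-1, -1, -1, -1, -1], "slide": [[0.037, 0.175, 0], [0.037, 0.175, -0.02], [0.03, 0.14, -0.03], [0.03, 0.14, -0.05], [0, 0, 0]], "spin": [0, 0, 0, 0, 0]}}

```text
clock: 16.12
tcp_pos: [506.8, -34.4, 157.6]
eef_rot: [[0.206, 0.979, -0.0], [0.979, -0.206, 0.0], [0.0, -0.0, -1.0]]
contact_force: [-1.1, -0.5, -1.4]
width: 0.604
```

```bash
python3 look.py b5
```

```text
{'clock': 16.125, 'tcp_pos': [506.849, -34.416, 157.589], 'contact_force': [-1.055, -0.484, -1.392], 'width': 0.604}
tcp along/across [-43.70743334   1.08511278]
-68.6 122.7; -19.4 134.3; -18.1 135.2; -17.6 131.3; -17.5 131.6; -17.4 81.7; -17.4 124.4; -17.3 126.8; -17.3 113.7; -17.2 107.1; -17.1 84.4; -17.1 95.1; -17.1 82.8; -17.0 104.8; -16.9 97.4; -16.7 63.1; all across [-23.90314773  26.24483885] along [-67.07115769 -16.73345261]
```

View pics/b5w.png

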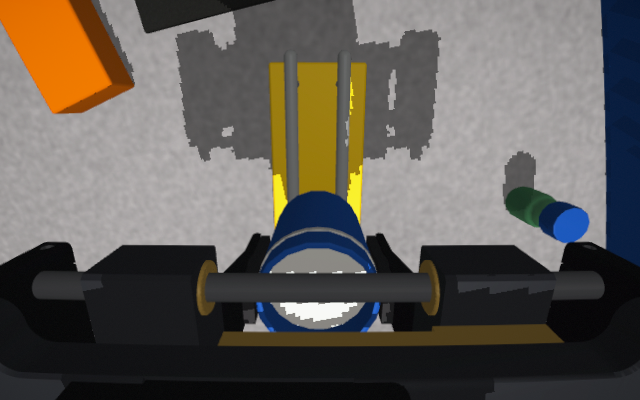

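View pics/b5s.png

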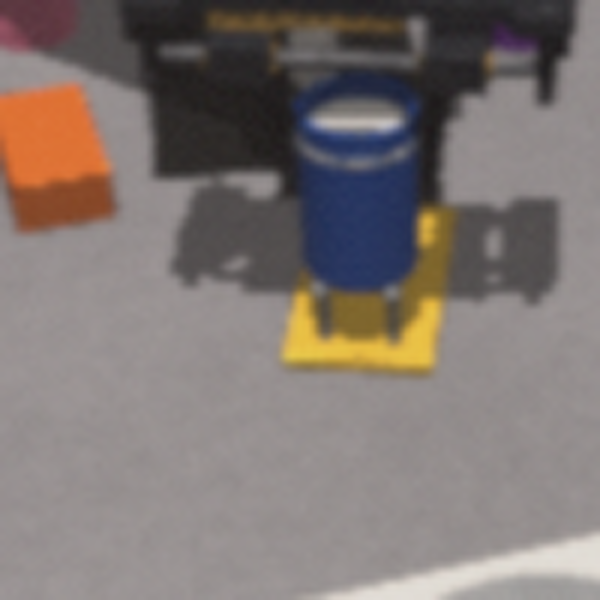

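Request:
{"method": "jog_arm", "body": {"jaw": [-1, -1, -1, -1, -1], "slide": [[0, 0, 0], [0, 0, 0.4], [0, 0, 0.8], [0.08, -0.6, 0.05], [0.12, -0.9, 0]], "spin": [0, 0, 0, 0, 0], "squeeze": 8}}

```text
clock: 16.85
tcp_pos: [515.6, -94.9, 209.6]
eef_rot: [[0.204, 0.979, 0.003], [0.979, -0.204, 0.001], [0.002, 0.002, -1.0]]
contact_force: [0.2, 0.5, -0.4]
width: 0.603
```

Request:
{"method": "jog_arm", "body": {"jaw": [-1, -1, -1, -1, -1], "slide": [[0.12, -0.95, 0], [0.12, -0.95, 0], [0.12, -0.95, 0], [0.12, -0.95, 0], [0.12, -0.95, 0]], "spin": [0, 0, 0, 0, 0]}}

```text
clock: 17.48
tcp_pos: [539.1, -286.6, 209.1]
eef_rot: [[0.207, 0.978, 0.001], [0.978, -0.207, -0.0], [-0.0, 0.001, -1.0]]
contact_force: [-0.1, -0.4, -0.8]
width: 0.603
```

Request:
{"method": "jog_arm", "body": {"jaw": [-1, -1, -1, -1], "slide": [[0.12, -0.8, 0], [0.1, -0.42, 0], [0, 0, 0], [0, 0, 0]], "spin": [0, 0, 0, 0]}}

```text
clock: 17.98
tcp_pos: [547.9, -332.3, 207.8]
eef_rot: [[0.205, 0.979, -0.0], [0.979, -0.205, 0.002], [0.002, -0.001, -1.0]]
contact_force: [0.5, 0.6, -0.9]
width: 0.603
```

```bash
cat > look2.py <<'E'
from h import *
import sys
tag=sys.argv[1]
s=robot.state(); print({k:np.round(s[k],3).tolist() for k in ['clock','tcp_pos','contact_force','width']})
d2=robot.camera('side'); cv2.imwrite('pics/'+tag+'s.png',cv2.resize(d2['color'][230:370,270:430],None,fx=4,fy=4,interpolation=2)[:,:,::-1])
c=robot.camera('wrist'); save(c,tag+'w.png')
v,u=np.mgrid[0:400,0:640]; t,d=ray(c,np.c_[u.ravel(),v.ravel()],s); W=(t+d*c['range_z'].ravel()[:,None])
e=np.array([.206,.978]);n=np.array([.978,-.206]);hsv=cv2.cvtColor(c['color'],cv2.COLOR_RGB2HSV).reshape(-1,3)
m=(abs(hsv[:,0].astype(int)-112)<10)&(hsv[:,1]>120)&(np.hypot(W[:,0]-543,W[:,1]+334)<90)&(c['range_z'].ravel()>0)&(W[:,2]<175)
q=W[m,:2]-s['tcp_pos'][:2]; k=(abs(q@n)<4)&(q@e>0); a=(q@e)[k]; z=W[m,2][k]
for lo in range(60,175,10):
    j=(z>=lo)&(z<lo+10)
    if j.any(): print(lo,round(np.median(a[j]),1),end='; ')
print('across',np.percentile(q@n,[1,99]).round(1))
m=(abs(W[:,2]-71)<4)&(hsv[:,1]<60)&(np.hypot(W[:,0]-543.5,W[:,1]+334)<80); P=W[m][:,:2]
print('pan pts',m.sum(),np.median(W[m][:,2]))
# circle fit on boundary
h=cv2.convexHull(P.astype(np.float32))[:,0]; print('hull n',len(h),'max along dir', (P-[543.5,-334]).max(0),(P-[543.5,-334]).min(0))
E
python3 look2.py c1
```

```text
{'clock': 17.975, 'tcp_pos': [547.884, -332.288, 207.794], 'contact_force': [0.526, 0.578, -0.914], 'width': 0.603}
100 26.8; 110 26.8; 120 26.7; 130 26.7; 140 26.7; 150 26.6; 160 26.6; 170 26.3; across [-23.3  23.1]
pan pts 10436 73.58609782434964
hull n 51 max along dir [63.10002937 61.27927343] [-59.74102515 -33.0093319 ]
```

View pics/c1w.png

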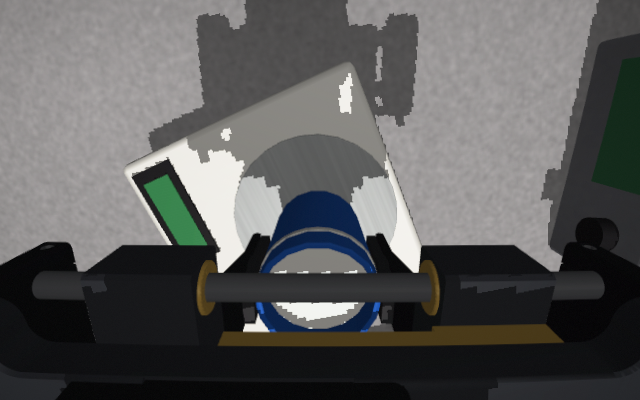

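View pics/c1s.png

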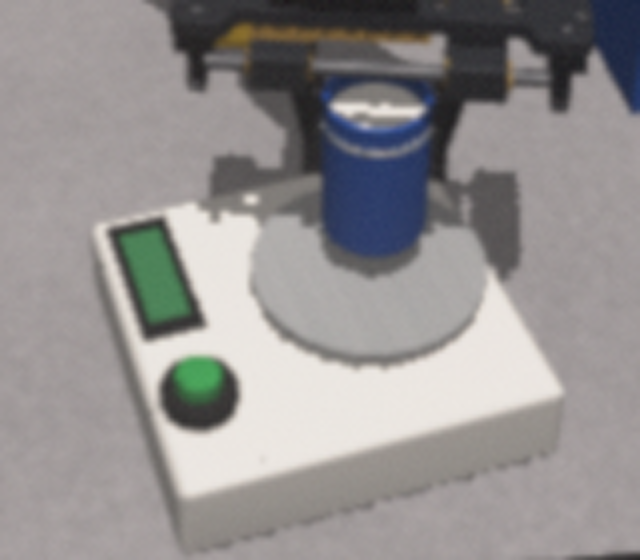

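Request:
{"method": "jog_arm", "body": {"jaw": [-1, -1, -1, -1], "slide": [[-0.07, -0.05, -0.25], [0, 0, -0.2], [0, 0, -0.1], [0, 0, 0]], "spin": [0, 0, 0, 0], "squeeze": 5}}

```text
clock: 18.58
tcp_pos: [544.7, -335.8, 185.3]
eef_rot: [[0.206, 0.978, -0.001], [0.978, -0.206, 0.0], [0.0, -0.001, -1.0]]
contact_force: [-1.0, 0.2, 0.1]
width: 0.605
```

Request:
{"method": "jog_arm", "body": {"jaw": [-1, -1], "slide": [[0, 0, -0.04], [0, 0, -0.03]], "spin": [0, 0], "squeeze": 4}}

```text
clock: 18.82
tcp_pos: [544.9, -336.1, 183.2]
eef_rot: [[0.207, 0.978, 0.0], [0.978, -0.207, -0.0], [-0.0, 0.0, -1.0]]
contact_force: [1.0, -0.4, -1.0]
width: 0.601
```

Request:
{"method": "jog_arm", "body": {"jaw": [-1, -1, -1], "slide": [[0, 0.02, -0.02], [0, 0, -0.02], [0, 0, -0.02]], "spin": [0, 0, 0], "squeeze": 3}}

```text
clock: 19.2
tcp_pos: [544.9, -335.2, 180.7]
eef_rot: [[0.206, 0.978, 0.0], [0.978, -0.206, -0.0], [0.0, 0.0, -1.0]]
contact_force: [-0.6, 0.4, 0.0]
width: 0.606
```

```bash
python3 look2.py c2
```

```text
{'clock': 19.2, 'tcp_pos': [544.859, -335.209, 180.69], 'contact_force': [-0.587, 0.39, 0.003], 'width': 0.606}
70 26.5; 80 26.7; 90 26.7; 100 26.6; 110 26.5; 120 26.5; 130 26.5; 140 26.4; 150 26.2; across [-24.9  24.2]
pan pts 12764 73.61882672171866
hull n 58 max along dir [63.13725558 61.40402859] [-59.8783149 -34.5626796]
```

View pics/c2s.png

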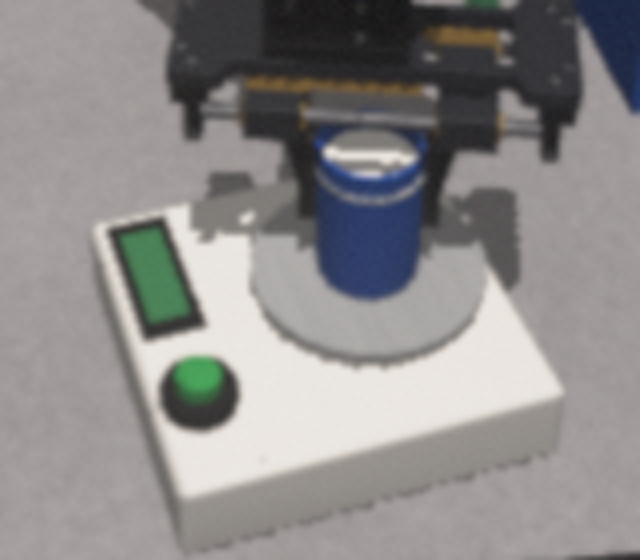

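Request:
{"method": "jog_arm", "body": {"jaw": [-1, -1], "slide": [[0, 0, -0.02], [0, 0, 0]], "spin": [0, 0]}}

```text
clock: 19.55
tcp_pos: [544.9, -335.2, 180.1]
eef_rot: [[0.206, 0.978, 0.0], [0.978, -0.206, 0.0], [0.0, 0.0, -1.0]]
contact_force: [0.2, 0.7, 1.1]
width: 0.602
```

Request:
{"method": "jog_arm", "body": {"jaw": [-1, -1], "slide": [[0, 0, -0.025], [0, 0, 0]], "spin": [0, 0]}}

```text
clock: 19.8
tcp_pos: [544.9, -335.2, 179.1]
eef_rot: [[0.206, 0.978, 0.0], [0.978, -0.206, 0.0], [0.0, 0.0, -1.0]]
contact_force: [-0.1, 1.0, 2.4]
width: 0.602
```

Request:
{"method": "jog_arm", "body": {"jaw": [-1, -1], "slide": [[0, 0, -0.025], [0, 0, 0]], "spin": [0, 0]}}

```text
clock: 20.05
tcp_pos: [544.9, -335.3, 178.1]
eef_rot: [[0.207, 0.978, 0.0], [0.978, -0.207, -0.0], [0.0, 0.0, -1.0]]
contact_force: [-1.1, 0.5, 4.3]
width: 0.604
```

Request:
{"method": "jog_arm", "body": {"jaw": [-1, -1, 0.3, 0.5, 0.9], "slide": [[0, 0, 0.025], [0, 0, 0.01], [0, 0, 0], [0, 0, 0], [0, 0, 0]], "spin": [0, 0, 0, 0, 0]}}

```text
clock: 20.68
tcp_pos: [544.7, -335.2, 179.0]
eef_rot: [[0.207, 0.978, -0.0], [0.978, -0.207, 0.0], [0.0, -0.0, -1.0]]
contact_force: [-0.6, 0.0, 0.1]
width: 0.787
```

Request:
{"method": "jog_arm", "body": {"jaw": [1, 1, 1, 1, 1], "slide": [[0, 0, 0], [0, 0, 0], [0, 0, 0.4], [0, 0, 0.8], [0, 0, 0.8]], "spin": [0, 0, 0, 0, 0]}}

```text
clock: 21.3
tcp_pos: [544.8, -335.4, 261.3]
eef_rot: [[0.207, 0.978, 0.001], [0.978, -0.207, -0.0], [-0.0, 0.001, -1.0]]
contact_force: [0.0, -0.5, 0.7]
width: 0.997
```

```bash
python3 look2.py c3
```

```text
{'clock': 21.3, 'tcp_pos': [544.826, -335.445, 261.256], 'contact_force': [0.047, -0.536, 0.736], 'width': 0.997}
70 28.6; 80 28.5; 90 28.3; 100 28.4; 110 28.4; 120 28.4; 130 28.4; 140 28.2; 150 27.1; across [-28.3  22.2]
pan pts 7901 68.78607437725083
hull n 67 max along dir [60.03166857 63.45805099] [-63.35837188 -54.89929066]
```

View pics/c3w.png

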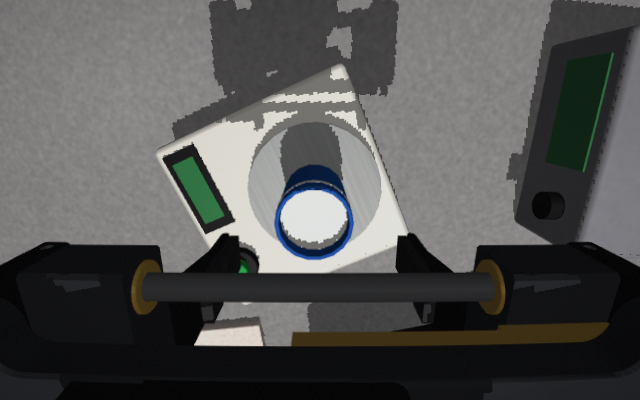

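View pics/c3s.png

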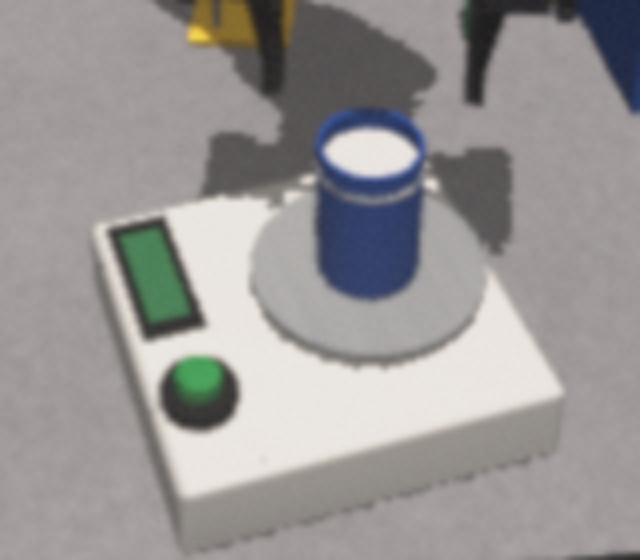

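Request:
{"method": "jog_arm", "body": {"jaw": [1, -1, -1, -1, -1], "slide": [[0, 0, 0.3], [-0.7, -0.5, 0], [-0.8, -0.55, 0], [-0.8, -0.55, 0], [0, 0, 0]], "spin": [-0.15, -0.15, -0.15, -0.15, -0.15]}}

```text
clock: 22.02
tcp_pos: [449.0, -401.8, 272.1]
eef_rot: [[0.825, 0.565, -0.0], [0.565, -0.825, -0.001], [-0.001, 0.001, -1.0]]
contact_force: [-0.0, -0.0, 1.0]
width: 0.631
```

Request:
{"method": "jog_arm", "body": {"jaw": [-1, -1, -1, -1, -1], "slide": [[0, 0, -0.7], [0, 0, -0.7], [0, 0, 0], [0, 0, 0], [0, 0, 0]], "spin": [0, 0, 0, 0, 0]}}

```text
clock: 22.65
tcp_pos: [453.2, -399.8, 216.7]
eef_rot: [[0.818, 0.575, 0.002], [0.575, -0.818, -0.001], [0.001, 0.002, -1.0]]
contact_force: [-0.1, -0.1, -0.3]
width: 0.063
```

```bash
python3 - <<'E'
from h import *
s=robot.state(); print({k:np.round(s[k],3).tolist() for k in ['clock','tcp_pos','eef_rot','contact_force','width']})
c=robot.camera('wrist'); save(c,'d1w.png')
d2=robot.camera('side'); cv2.imwrite('pics/d1s.png',cv2.resize(d2['color'][210:370,260:420],None,fx=4,fy=4,interpolation=2)[:,:,::-1])
for x in robot.pinpoint(d2,'tare_top')[:2]: print('side',x['pixel'],x['p'],atz(d2,[x['pixel']],66))
hsv=cv2.cvtColor(d2['color'],cv2.COLOR_RGB2HSV); m=cv2.inRange(hsv,(50,120,60),(75,255,255)); m[:, :300]=0; m[:312]=0; m[:,345:]=0
ys,xs=np.nonzero(m); print('green px',xs.min(),xs.max(),ys.min(),ys.max(),len(xs)); print(atz(d2,[[(xs.min()+xs.max())/2,ys.min()+ (xs.max()-xs.min())*.25]],66))
v,u=np.mgrid[0:400,0:640]; t,d=ray(c,np.c_[u.ravel(),v.ravel()],s); W=(t+d*c['range_z'].ravel()[:,None])
hsv=cv2.cvtColor(c['color'],cv2.COLOR_RGB2HSV).reshape(-1,3)
m=(abs(hsv[:,0].astype(int)-63)<12)&(hsv[:,1]>120)&(np.hypot(W[:,0]-450,W[:,1]+400)<30)
print(m.sum()); 
if m.sum()>5: print(W[m].min(0),W[m].max(0),np.median(W[m],0))
E
```

```text
{'clock': 22.65, 'tcp_pos': [453.216, -399.83, 216.652], 'eef_rot': [[0.818, 0.575, 0.002], [0.575, -0.818, -0.001], [0.001, 0.002, -1.0]], 'contact_force': [-0.063, -0.083, -0.298], 'width': 0.063}
side [317.6, 324.4] 0.69 [[ 449.91834692 -397.01949134   66.        ]]
green px 314 324 320 328 84
[[ 452.98635628 -392.59450789   66.        ]]
769
[ 437.01927879 -413.13945698   66.1434287 ] [ 463.38564983 -387.57325353   79.22606472] [ 452.83227947 -398.84089656   77.27484473]
```

View pics/d1w.png

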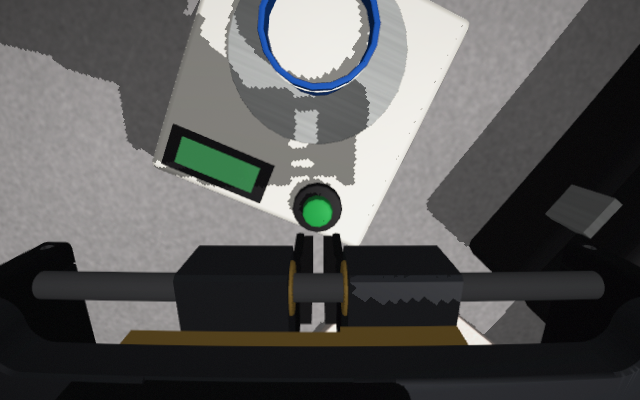

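View pics/d1s.png

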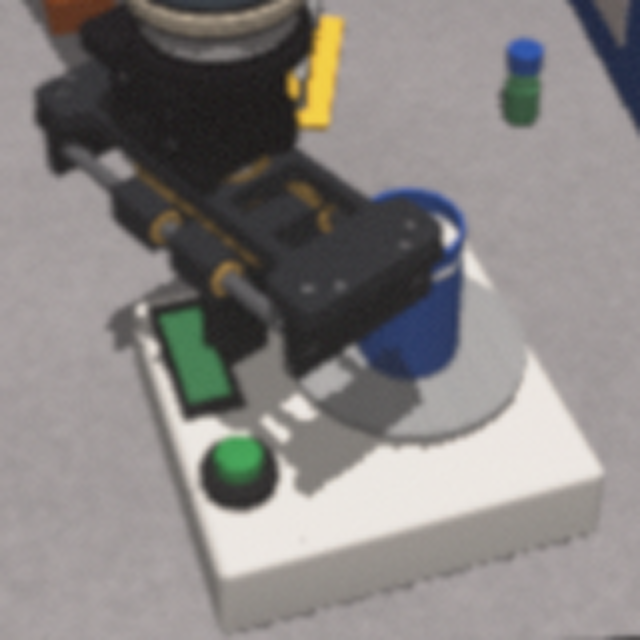

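Request:
{"method": "jog_arm", "body": {"jaw": [-1, -1, -1, -1], "slide": [[-0.05, -0.01, -0.6], [0, 0, -0.6], [0, 0, -0.4], [0, 0, 0]], "spin": [0, 0, 0, 0]}}

```text
clock: 23.3
tcp_pos: [450.5, -399.2, 150.4]
eef_rot: [[0.818, 0.575, -0.002], [0.575, -0.818, 0.001], [-0.001, -0.002, -1.0]]
contact_force: [-0.4, -0.1, 0.7]
width: 0.007
```

```bash
python3 - <<'E'
from h import *
s=robot.state(); print({k:np.round(s[k],3).tolist() for k in ['clock','tcp_pos','contact_force','width']})
c=robot.camera('side'); cv2.imwrite('pics/d2s.png',cv2.resize(c['color'][230:370,260:420],None,fx=4,fy=4,interpolation=2)[:,:,::-1])
c=robot.camera('top'); cv2.imwrite('pics/d2t.png',cv2.resize(c['color'][140:290,420:570],None,fx=4,fy=4,interpolation=2)[:,:,::-1])
E
```

```text
{'clock': 23.3, 'tcp_pos': [450.52, -399.225, 150.449], 'contact_force': [-0.367, -0.098, 0.691], 'width': 0.007}
```

View pics/d2s.png

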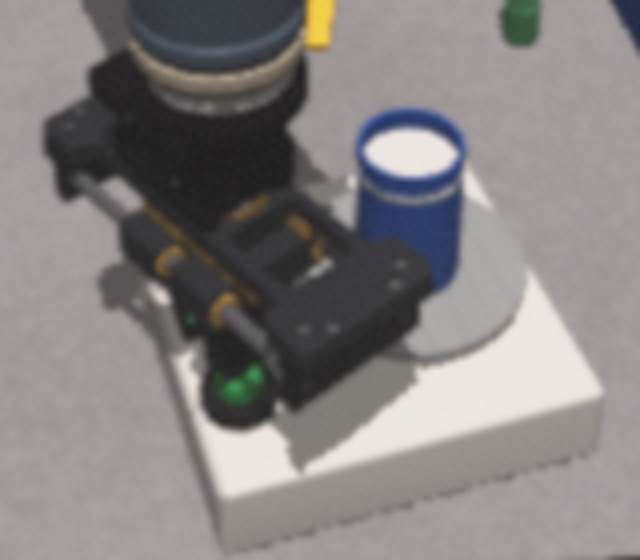

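Request:
{"method": "jog_arm", "body": {"jaw": [-1, -1, -1, -1], "slide": [[0, 0, -0.1], [0, 0, -0.05], [0, 0, -0.05], [0, 0, 0]], "spin": [0, 0, 0, 0]}}

```text
clock: 23.9
tcp_pos: [451.1, -399.8, 143.6]
eef_rot: [[0.818, 0.575, 0.001], [0.575, -0.818, -0.0], [0.0, 0.001, -1.0]]
contact_force: [1.0, -0.2, 1.8]
width: 0.009
```

Request:
{"method": "jog_arm", "body": {"jaw": [-1, -1, -1], "slide": [[0, 0, -0.05], [0, 0, -0.03], [0, 0, 0]], "spin": [0, 0, 0]}}

```text
clock: 24.28
tcp_pos: [451.1, -399.8, 140.2]
eef_rot: [[0.818, 0.575, 0.001], [0.575, -0.818, -0.0], [0.0, 0.001, -1.0]]
contact_force: [0.6, 0.8, 3.4]
width: 0.003
```

Request:
{"method": "jog_arm", "body": {"jaw": [-1, -1, -1], "slide": [[0, 0, -0.04], [0, 0, -0.03], [0, 0, 0]], "spin": [0, 0, 0]}}

```text
clock: 24.65
tcp_pos: [451.0, -399.9, 139.8]
eef_rot: [[0.818, 0.575, 0.002], [0.575, -0.818, 0.001], [0.002, 0.0, -1.0]]
contact_force: [-2.5, 4.3, 20.2]
width: 0.003
```

Request:
{"method": "jog_arm", "body": {"jaw": [-1, -1, -1, -1, -1], "slide": [[0, 0, 0.2], [0, 0, 0.6], [0, 0, 0.9], [0, 0, 0.9], [-0.3, -0.2, 0.5]], "spin": [0, 0, 0, 0, 0]}}

```text
clock: 25.28
tcp_pos: [439.3, -407.3, 262.2]
eef_rot: [[0.817, 0.577, 0.001], [0.577, -0.817, -0.0], [0.0, 0.001, -1.0]]
contact_force: [0.3, -0.8, -0.2]
width: 0.009
```

Request:
{"method": "jog_arm", "body": {"jaw": [-1, -1, -1, -1], "slide": [[0, 0.7, 0.3], [0, 0.7, 0], [0, 0, 0], [0, 0, 0]], "spin": [0, 0, 0, 0]}}

```text
clock: 25.78
tcp_pos: [438.0, -352.3, 272.9]
eef_rot: [[0.819, 0.574, -0.001], [0.574, -0.819, -0.0], [-0.001, -0.0, -1.0]]
contact_force: [-0.9, -0.1, -0.2]
width: 0.006
```

```bash
python3 - <<'E'
from h import *
s=robot.state(); print({k:np.round(s[k],3).tolist() for k in ['clock','tcp_pos','contact_force','width']})
c=robot.camera('side'); cv2.imwrite('pics/e1s.png',cv2.resize(c['color'][100:380,240:560],None,fx=2.4,fy=2,interpolation=2)[:,:,::-1])
c=robot.camera('top'); save(c,'e1t.png')
v,u=np.mgrid[0:400,0:640]; t,d=ray(c,np.c_[u.ravel(),v.ravel()]); W=(t+d*c['range_z'].ravel()[:,None])
m=(abs(W[:,2]-156)<6)&(np.hypot(W[:,0]-543,W[:,1]+334)<45); print('cup rim',m.sum(),cv2.minEnclosingCircle(W[m][:,:2].astype(np.float32)),np.median(W[m][:,2]))
m=(np.hypot(W[:,0]-450,W[:,1]+400)<8); print('button z',np.percentile(W[m][:,2],[10,50,90]))
E
```

```text
{'clock': 25.775, 'tcp_pos': [438.009, -352.333, 272.931], 'contact_force': [-0.853, -0.085, -0.183], 'width': 0.006}
cup rim 130 ((544.1607055664062, -334.61773681640625), 28.01469612121582) 155.091147654123Traceback (most recent call last):
  File "<stdin>", line 7, in <module>
    return _quantile_unchecked(
        a, q, axis, out, overwrite_input, method, keepdims, weights)
    return _ureduce(a,
                    func=_quantile_ureduce_func,
    ...<5 lines>...
                    overwrite_input=overwrite_input,
                    method=method)
    r = func(a, **kwargs)
    result = _quantile(arr,
                       quantiles=q,
    ...<2 lines>...
                       out=out,
                       weights=wgt)
    slices_having_nans = np.isnan(arr[-1, ...])
                                  ~~~^^^^^^^^^
IndexError: index -1 is out of bounds for axis 0 with size 0
```

View pics/e1s.png

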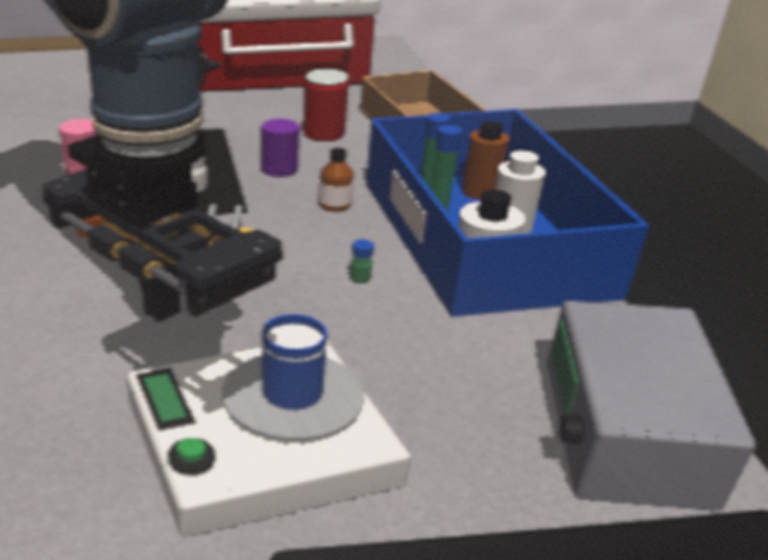

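View pics/e1t.png

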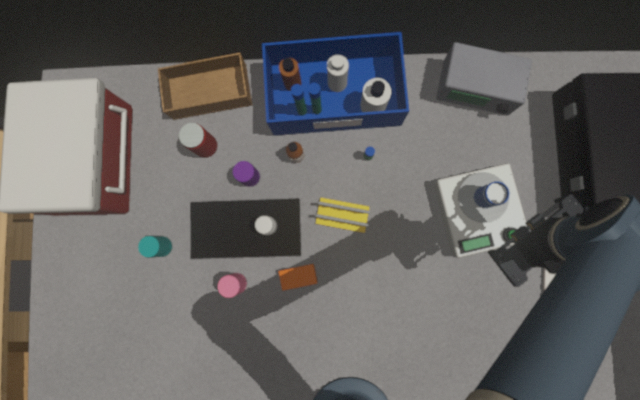

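```bash
python3 - <<'E'
from h import *
c=robot.camera('side')
hsv=cv2.cvtColor(c['color'],cv2.COLOR_RGB2HSV); m=cv2.inRange(hsv,(50,120,60),(75,255,255)); m[:, :300]=0; m[:312]=0; m[:,345:]=0
ys,xs=np.nonzero(m); print('green px',xs.min(),xs.max(),ys.min(),ys.max(),len(xs))
robot.close_job(); print(robot.state()['clock'])
E
```

```text
green px 314 324 320 328 78
the job is handed in; nothing more can be done
the job is handed in; nothing more can be done
```

The blue cup now stands mouth-up on the balance's pan. I pressed the tare button fully, let it spring back, and handed the job in at about 26 s of the 58 s allowed.

**Turning the cup:** The tool always points down, so I turned the cup against the ends of the rest's rails. I picked it up near its base, tipped it onto the rails and let go. I then gripped it near the mouth and levered it upright. My first try, dragging the cup on the open table to tip it, only slid it a few centimetres.

**On the pan:** I lowered it until the wrist read 4.3 N, well under the 15 N overload, eased back about 1 mm and let go. The last top view puts the cup's rim within about 1 mm of the pan's centre.

**Tare button:** I pressed until it stopped, where the wrist read about 20 N. After release the green cap covers the same pixels in the side view as before the press. My other check, the button's height by depth, gave nothing because the arm blocked the top camera.

**Everything else:** The last pictures show the jar, bottle, can, vial, box and the look-alike cups where they started. The gripper was clear of everything, with wrist force near zero.

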